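# Check decorating rollers for wear

## Robot

A 7-joint arm with a two-finger parallel gripper is mounted at the origin on the work surface. World frame = base frame: x ahead of the robot, y to its left, z up, the work surface at z = 0. Lengths are in m, angles in rad, forces in N, time in s.
With the tool pointing down it reaches from about 0.425 to 0.95 m from the base axis. Payload 4.7 kg.
Tool frame: the origin (TCP) lies on the mounting face of the last link; the fingertips stand 173 mm ahead of it and the grasp point (between the pads) lies 155 mm ahead of it (arm.tcp_to_tips is the distance from the TCP to the fingertips, in m); z points along the fingers, y is the line along which they close (so a half turn about z gives the same grasp; the last joint's range is limited). The gripper opens to 85 mm and grips with 20 to 120 N. Pads are 22 mm wide; open, the fingers measure 114 mm over their backs; the gripper's body (76 mm by 85 mm) begins 54 mm behind the grasp point. The pads swing forward as they close: fully open they stand 13 mm farther back than shut.
Start: joints at [1.291, 0.469, -0.049, 1.532, 0.024, 1.141, -0.082], TCP at [0.168, -0.654, 0.405] pointing down, gripper open.
Joint ranges: [-2.59, 2.59], [-0.33, 1.99], [-1.39, 1.29], [0.1, 2.45], [-1.04, 4.18], [0.21, 1.99], [-2.66, 2.66]. Speed limits (rad/s): [2.57, 2.57, 3.14, 3.14, 3.14, 3.14, 3.14].

## Interface

Orientations are given as [roll, pitch, yaw] about the fixed x, y, z axes, in that order (R = Rz(yaw) Ry(pitch) Rx(roll)).
In Python, from plant import arm gives the robot as it stands.
- The arm moves only by the shell command python3 jog.py [OPENING] [FORCE], which reads ROWS from standard input. ROWS is a JSON object whose key "offsets" holds a list of rows, 1 to 8 of them, each of 4 numbers: dx, dy, dz in units of 20 mm, then a turn about the tool's z in rad; each row is the pose to reach, as a shift and turn from the pose commanded when the command began, along the tool's axes at that moment; what a row does not reach only later rows make up. A row lasts 1/8 s, in which the tool goes at most 0.0625 m and 0.188 rad, less where a joint would pass 70% of its speed; a pose out of reach is approached as far as the arm can. OPENING is the finger opening in m, set as the command begins (- or left out keeps the last). The fingers move at their own pace and stop on an object; FORCE is the grip in N (left out, the last holds). Time passes only in rows, so rows that do not move let the fingers close. It prints the time, the measured TCP pose, the force, the opening and the grip force at its end. Input that does not fit is refused with a message, and nothing moves.
- arm.observe(): the state, without advancing time (a new reading comes with each control period).
- arm.read_camera(name): name is "scene" or "side" or "wrist"; returns the picture (384x512x3 uint8, red, green, blue); there is no depth.
- arm.get_calibration(name): a dict with "fovy" (degrees; the focal length in pixels is half the picture's height over the tangent of half this angle, whatever the lens; pixels are square), "cx", "cy" (the principal point, pixels), "pose" (4x4, takes a point from camera to world coordinates). Camera axes: x right, y down, z forward; pixel columns grow to the right and rows downward; lengths in m; the calibration is good to about 2 mm. A picture is of the moment at which its call begins: read the wrist's pose just before it. get_calibration takes no time and is no camera call; for the wrist camera it gives the pose at the moment of the call.
- arm.sign_off(): hands the job in; it is judged then, once.
The state is a dict: "time_s": time; "joints": joint angles; "joint_vel": joint speeds; "joint_efforts": joint torques, N m; "tool_pos": TCP position; "orientation": TCP orientation; "wrist_force": force on the tool from outside, world axes, zero at the start; "wrist_torque": the same for the moment, N m; "finger_gap": finger opening in m; "finger_force": force on a finger pad.
Only numpy, scipy, OpenCV 4.12 (cv2) and the standard library are available. Lean on these libraries where they do the work, as an engineer would, in place of code of your own. Each camera call takes 0.05 s, during which the arm holds its last target. There are 200 camera calls.

## Task

Each wooden decorating roller in the two-bay stand has to be checked for wear: flip its bay's cam lever open, draw the roller forward off its seat and lower it out of the slots, lay it in the cradle of the sliding-jaw gauge, slide the jaw shut until it presses gently on the barrel, then slide the jaw all the way back and put the roller into a pair of notches of the wooden storage rack. One bay may be empty; if both are loaded, check the roller of the left bay (the robot's left) first. Leave the mug, the bowl and the glaze tub where they are.

Things in the scene. Friction and masses are not known exactly. Their poses are not given: they have to be found in the camera images.
- stand: Fixed metal roller stand, 350 mm wide, 143 mm high. Origin at table height midway between its two bays; x away from the robot, y to the robot's left (small yaw), z up. Bays at y = +85 (left) and -85 mm (right): two 8 mm cheek plates centred 62 mm either side of the bay's middle, slotted for the axle ends, open above and in front. Base 12 mm thick, x = -10 to 100
- roller_left: Decorating roller of the stand's left bay (None if that bay is empty at the start): wooden barrel 44 mm diameter, 100 mm long, with dark carved bands around its middle, on a 10 mm steel axle 154 mm long over all; 0.15 to 0.3 kg. Origin at the middle of the axle; its y axis runs along the axle; it may be turned about the axle at any angle
- roller_right: Decorating roller of the stand's right bay (None if that bay is empty at the start): wooden barrel 44 mm diameter, 100 mm long, with dark carved bands around its middle, on a 10 mm steel axle 154 mm long over all; 0.15 to 0.3 kg. Origin at the middle of the axle; its y axis runs along the axle; it may be turned about the axle at any angle
- lever_left (a joint): Left cam lever (rad): 0 = closed, 1.92 = fully open; starts 0 to 0.12. Friction 0.12 N m (2 N at the handle's end), stays where left. Closed, the handle leans back (stand +x) and up at 45 degrees; opening swings it up and over toward the stand's front (-x), to 155 degrees. Closed, its cam nose keeps that bay's axle from leaving its seat; from 1.6 rad the slot is clear
- lever_right (a joint): Right cam lever (rad): 0 = closed, 1.92 = fully open; starts 0 to 0.12. Friction 0.12 N m (2 N at the handle's end), stays where left. Closed, the handle leans back (stand +x) and up at 45 degrees; opening swings it up and over toward the stand's front (-x), to 155 degrees. Closed, its cam nose keeps that bay's axle from leaving its seat; from 1.6 rad the slot is clear
- lever_left_tip (a point): Centre of the black 16 mm end knob of the left lever's handle, a round 10 mm bar 80 mm long from pivot to knob
- lever_right_tip (a point): Centre of the black 16 mm end knob of the right lever's handle, a round 10 mm bar 80 mm long from pivot to knob
- pivot_left (a point): Point on the left lever's turning axis (parallel to the stand's y), in the plane in which the handle swings: stand frame (-40, 167, 120) mm, 20 mm outside the outer face of the bay's outer cheek
- pivot_right (a point): Point on the right lever's turning axis (parallel to the stand's y), in the plane in which the handle swings: stand frame (-40, -167, 120) mm, 20 mm outside the outer face of the bay's outer cheek
- seat_left (a point): Centre of a seated axle in the left bay, 120 mm up; frame as the stand's. From here the axle can rise 6 mm to the slot's roof; the seat slopes slightly back and ends 9 mm to the front (-x); then a 25 mm wide channel, open at the bottom, behind front horns that reach 22 mm below this point. Way out, lever open: up 2 to 3 mm, 22 mm to -x, down 35 mm or more, off to -x under the horns
- seat_right (a point): Centre of a seated axle in the right bay, 120 mm up; frame as the stand's. From here the axle can rise 6 mm to the slot's roof; the seat slopes slightly back and ends 9 mm to the front (-x); then a 25 mm wide channel, open at the bottom, behind front horns that reach 22 mm below this point. Way out, lever open: up 2 to 3 mm, 22 mm to -x, down 35 mm or more, off to -x under the horns
- gauge: Fixed sliding-jaw gauge (bench caliper), grey base 200 x 150 mm reaching from x = -145 to +55 mm. Origin at table height under the middle of its cradle; z up, x is the direction in which the jaw closes (away from the robot, some yaw). Fixed anvil at y = 30 to 46 mm, face at x = +23.5, 76 mm high; between y = -55 and +25 mm the sides of a cradled barrel are free for fingers
- cradle (a point): Where the axle's middle lies when a roller rests in the gauge's cradle, 60 mm above the table, axle along the gauge's y. Cradle: two steel posts 62 mm either side, with 14 mm wide notches (2 mm play each way), flared to about 30 mm at 75 mm above the table
- jaw: Moving jaw of the gauge, slides on a beam along the gauge's x; friction 1.5 N, stays where left, travel 55 mm. Origin at the foot of the jaw's face, 24 mm above the table at gauge y = +38 mm. Its gauge-frame x: -67.5 mm fully back (open), about -21 mm when it presses a cradled roller against the anvil; starts 0 to 12 mm from the back stop. Face 16 mm wide, 52 mm high
- jaw_tab (a point): Grip point on the jaw's black upright thumb tab, 8 mm below its top, 86 mm above the table, 45 mm behind the jaw's face. The tab is 12 mm thick (gauge y), 18 mm long (gauge x), and stands free from 44 to 94 mm above the table
- rack: Fixed wooden storage rack, base 220 x 150 mm, two boards along its x at y = +62 and -62 mm with two pairs of notches. Origin at table height under its middle; z up, x away from the robot (some yaw)
- notch_near (a point): Where the axle's middle lies when a roller rests in the rack's nearer pair of notches (rack x = -55 mm), 60 mm above the table, axle along the rack's y. Notches 14 mm wide, flared to about 30 mm at 75 mm above the table
- notch_far (a point): The same for the farther pair of notches (rack x = +55 mm)
- mug: Bystander: white handled mug, 76 mm across, 95 mm high, origin under its middle
- glaze_tub: Bystander: closed terracotta-coloured glaze tub with a blue lid, 90 mm across, 60 mm high, origin under its middle
- bowl: Bystander: white bowl, 120 mm across, 50 mm high, origin under its middle

How it is judged:
On the way, in this order (a step that is already met when the one before it is completed fails the run):
1. a cam lever is flipped open (value of joint any of lever_left, lever_right above 1.45 rad), for 0.1 s.
2. the left bay's roller lies in the gauge's cradle and the jaw presses on it with more than 2 N (skipped if that bay was empty) (contact force between jaw and roller_left above 2 N and x of roller_left in the frame of gauge between -0.007 and 0.007 m and y of roller_left in the frame of gauge between -0.012 and 0.012 m and z of roller_left in the frame of gauge between 0.054 and 0.066 m), for 0.2 s.
3. the right bay's roller lies in the gauge's cradle and the jaw presses on it with more than 2 N (skipped if that bay was empty) (contact force between jaw and roller_right above 2 N and x of roller_right in the frame of gauge between -0.007 and 0.007 m and y of roller_right in the frame of gauge between -0.012 and 0.012 m and z of roller_right in the frame of gauge between 0.054 and 0.066 m), for 0.2 s.
At the end, for the whole second after the job is handed in: Every roller lies at rest in a pair of rack notches (axle centre within 7 mm of the notches along the rack, 12 mm across it and 6 mm in height, axle within 0.1 rad of the rack's y), and the jaw is back within 15 mm of its open stop ((x of roller_left in the frame of rack between -0.062 and -0.048 m or x of roller_left in the frame of rack between 0.048 and 0.062 m) and y of roller_left in the frame of rack between -0.012 and 0.012 m and z of roller_left in the frame of rack between 0.054 and 0.066 m and angle between the y axis of each of roller_left, roller_right and the y axis of rack, either way round below 0.1 rad and linear speed of each of roller_left, roller_right below 0.02 m/s and (x of roller_right in the frame of rack between -0.062 and -0.048 m or x of roller_right in the frame of rack between 0.048 and 0.062 m) and y of roller_right in the frame of rack between -0.012 and 0.012 m and z of roller_right in the frame of rack between 0.054 and 0.066 m and x of jaw in the frame of gauge below -0.0525 m); the robot touches nothing.
It fails at once if the mug, the glaze tub or the bowl is moved more than 30 mm or tipped (distance of any of mug, glaze_tub, bowl from where it was at the start of the episode above 0.03 m or angle between any of mug, glaze_tub, bowl's own z axis and vertical above 0.5 rad).
It fails at once if a roller is squeezed by the jaw with more than 40 N (contact force between jaw and roller_left above 40 N or contact force between jaw and roller_right above 40 N).
It fails at once if the left roller is forced down its slots while its cam lever is shut (z of roller_left in the frame of stand below 0.108 m and x of roller_left in the frame of lever_left_tip between -0.0516 and -0.0216 m and z of roller_left in the frame of lever_left_tip between -0.1166 and -0.0686 m and y of roller_left in the frame of lever_left_tip between -0.112 and -0.052 m).
It fails at once if the right roller is forced down its slots while its cam lever is shut (z of roller_right in the frame of stand below 0.108 m and x of roller_right in the frame of lever_right_tip between -0.0516 and -0.0216 m and z of roller_right in the frame of lever_right_tip between -0.1166 and -0.0686 m and y of roller_right in the frame of lever_right_tip between 0.052 and 0.112 m).
Of roller_left, roller_right only 1 to 2 are there at a start; the rules pass over those that are not, and their reading is None.
Once in a run the grip may slacken for a moment while it holds something.
It also fails if it takes over 210 s, if anything falls off the work surface, if the arm or the gripper's body presses on something with over 40 N, if the wrist force passes 120 N, or if a joint passes its speed limit or range.

## Working session

There is one attempt and no reset: what is moved stays moved. The work goes in short steps, Python scripts to look and compute and a shell command to move; the robot and the scene stay as the last step left them, time stands still between calls to the robot, and variables do not carry over. Pictures are saved under pics/ and viewed, at most 14 in all, crops included, and the job is handed in when it is done.

```bash
ls; mkdir -p pics; python3 - <<'E'
from plant import arm
import cv2,json
print(arm.observe())
for n in("scene","side","wrist"):
    c=arm.get_calibration(n);print(n,c)
    cv2.imwrite(f"pics/{n}0.png",arm.read_camera(n)[:,:,::-1])
E
```

```text
jog.py
pics
plant.py
{'time_s': 0.0, 'joints': array([ 1.29110931,  0.46944107, -0.04860097,  1.53368812,  0.02405857,
        1.14099205, -0.08229712]), 'joint_vel': array([ 3.05376433e-05,  5.23632346e-04,  1.54335560e-03,  4.86615243e-05,
        1.86840426e-03, -3.60072904e-04, -1.19805029e-03]), 'joint_efforts': array([-4.01827920e-04, -5.10301888e+01, -4.62896540e-02, -2.37710917e+01,
        1.07878429e-02,  7.52274238e-03,  1.59386701e-05]), 'tool_pos': array([ 0.16748218, -0.65363997,  0.40366381]), 'orientation': array([-3.13964785e+00,  3.08733257e-05,  2.50809507e-01]), 'wrist_force': array([-0.63658295, -0.60718361, -0.60032408]), 'wrist_torque': array([-0.02677498,  0.02001101,  0.01592554]), 'finger_force': 0.0, 'finger_gap': 0.08535356349939673}
scene {'fovy': 44.120433918568516, 'cx': 259.2951134461057, 'cy': 184.45757314166647, 'pose': array([[ 0.59610616,  0.53440758, -0.59922114,  1.3369019 ],
       [ 0.80277981, -0.38348991,  0.45659617, -0.63531849],
       [ 0.01421319, -0.75322243, -0.65761232,  1.03199253],
       [ 0.        ,  0.        ,  0.        ,  1.        ]])}
side {'fovy': 46.54918569447638, 'cx': 257.27440838140564, 'cy': 192.6228136917068, 'pose': array([[-0.83299117, -0.43641891,  0.34009446,  0.12040204],
       [-0.55302872,  0.6379843 , -0.53585004,  0.61563161],
       [ 0.01688017, -0.63444036, -0.77278748,  1.0039684 ],
       [ 0.        ,  0.        ,  0.        ,  1.        ]])}
wrist {'fovy': 67.733931815361, 'cx': 258.81319630602246, 'cy': 192.0189394779157, 'pose': array([[ 0.24889288, -0.91510341, -0.31723505,  0.24949049],
       [-0.96852904, -0.23582457, -0.07961324, -0.63248782],
       [-0.00195747,  0.32706653, -0.94499929,  0.37260695],
       [ 0.        ,  0.        ,  0.        ,  1.        ]])}
```

View pics/scene0.png

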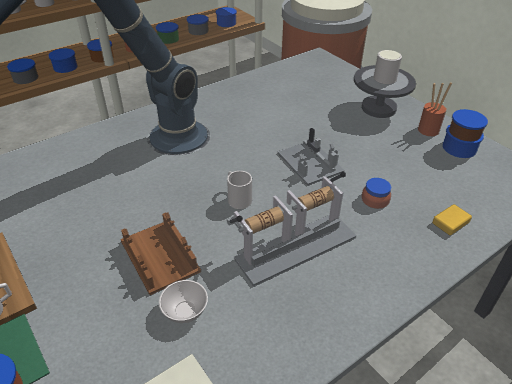

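View pics/side0.png

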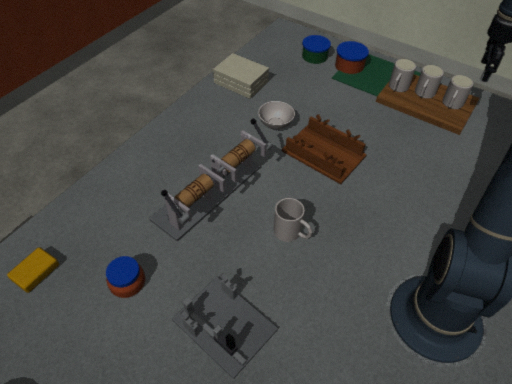

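Both bays are loaded. The scene view has the rollers at about (265,219) right and (316,196) left, the gauge at (311,155), the rack at (160,253), the mug at (239,190), the bowl at (184,300) and the tub at (377,193). The side view has the rollers at (196,190) left and (238,155) right, and the gauge tab at (231,340). First step is a coarse triangulation.

```bash
cat > h.py <<'E'
import numpy as np, cv2
from plant import arm
from scipy.spatial.transform import Rotation as R
def calib(n): 
    c=arm.get_calibration(n); return dict(f=192/np.tan(np.radians(c["fovy"]/2)),cx=c["cx"],cy=c["cy"],T=np.array(c["pose"]))
def ray(c,uv):
    d=np.array([(uv[0]-c["cx"])/c["f"],(uv[1]-c["cy"])/c["f"],1.]); return c["T"][:3,3],c["T"][:3,:3]@(d/np.linalg.norm(d))
def onz(c,uv,z):
    o,d=ray(c,uv); return o+d*(z-o[2])/d[2]
def tri(*cu):
    A=0;b=0;L=[]
    for c,uv in cu:
        o,d=ray(c,uv);P=np.eye(3)-np.outer(d,d);A=A+P;b=b+P@o;L.append((o,P))
    x=np.linalg.solve(A,b); return x, max(np.linalg.norm(P@(x-o)) for o,P in L)
def proj(c,p):
    q=c["T"][:3,:3].T@(np.asarray(p)-c["T"][:3,3]); return q[:2]/q[2]*c["f"]+[c["cx"],c["cy"]]
def shot(n,name):
    c=calib(n); im=arm.read_camera(n)[:,:,::-1].copy(); cv2.imwrite(f"pics/{name}.png",im); np.savez(f"pics/{name}.npz",**c); return c,im
def load(name): 
    c=dict(np.load(f"pics/{name}.npz")); return c,cv2.imread(f"pics/{name}.png")
def totool(p,yaw=None):
    """tool-frame move that takes the grasp point (155 ahead of TCP) to p, plus turn to world yaw"""
    s=arm.observe();Rm=R.from_euler('xyz',s["orientation"]).as_matrix()
    g=s["tool_pos"]+Rm[:,2]*.155
    return Rm.T@(np.asarray(p)-g)
E
python3 - <<'E'
from h import *
s,d=calib("scene"),calib("side")
for n,a,b in [("rollL",(316,196),(196,190)),("rollR",(265,219),(238,155)),("tab",(311,131),(231,341)),("mug",(239,190),(289,220))]:
    print(n,*tri((s,a),(d,b)))
for n,a,b,z in [("gauge",(311,160),(225,322),0.01),("rack",(160,253),(325,150),.03),("bowl",(184,300),(277,116),.03),("tub",(377,193),(125,276),.03),("mug",(239,190),(289,220),.05)]:
    print(n,onz(s,a,z),onz(d,b,z))
E
```

```text
rollL [0.64293363 0.09119281 0.12691581] 0.0040187565793201934
rollR [ 0.62795848 -0.07624442  0.12118946] 0.0021907771117033324
tab [0.34844834 0.34246281 0.08194757] 0.0006762439327340699
mug [ 0.42140063 -0.01779927  0.04533367] 0.0006842701332553662
gauge [0.40668728 0.29861823 0.01      ] [0.40454244 0.29297754 0.01      ]
rack [ 0.49469559 -0.33211393  0.03      ] [ 0.47090464 -0.31858425  0.03      ]
bowl [ 0.66741619 -0.35559685  0.03      ] [ 0.67587648 -0.36813662  0.03      ]
tub [0.67433504 0.33884951 0.03      ] [0.66962182 0.34092868 0.03      ]
mug [ 0.42635139 -0.02035639  0.05      ] [ 0.41950642 -0.01527835  0.05      ]
```

The rows are not in the units I measure in: shifts go in units of 20 mm. I convert before sending: 0.3 m is 15, 0.25 m is 12.5.

```bash
echo '{"offsets":[[2.5,-1.5,0,-0.18],[5,-3,0,-0.36],[7.5,-4.5,0,-0.54],[10,-6,0,-0.72],[12.5,-7.5,0,-0.9],[15,-9,0,-1.08],[17.5,-11,0,-1.25],[19,-12,0,-1.32]]}' | python3 jog.py && echo '{"offsets":[[0,0,0,0],[0,0,0,0]]}' | python3 jog.py && python3 - <<'E'
from h import *
c,im=shot("wrist","w_rack")
E
```

```text
time_s: 1.15
tool_pos: [0.4779, -0.3237, 0.4048]
orientation: [3.141, -0.001, 1.578]
wrist_force: [0.2, -1.2, 0.6]
finger_gap: 0.0852
finger_force: 0.0
time_s: 1.4
tool_pos: [0.4756, -0.3278, 0.4044]
orientation: [-3.141, 0.0, 1.57]
wrist_force: [-0.5, -0.4, 0.3]
finger_gap: 0.0854
finger_force: 0.0
```

View pics/w_rack.png

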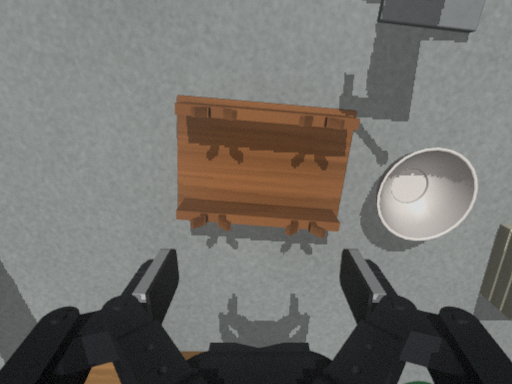

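The wrist view shows the rack's upper board with prong pairs at about (216,112) and (321,122). The lower board's pairs are at (211,220) and (307,228), and the bowl is at (426,193). Next is a second view for height.

To row units: 0.12 m is 6, 0.06 m is 3.

```bash
echo '{"offsets":[[0,3,0,0],[0,6,0,0],[0,6,0,0],[0,6,0,0],[0,6,0,0]]}' | python3 jog.py && python3 - <<'E'
from h import *
c,im=shot("wrist","w_rack2")
a=load("w_rack")[1][85:245,165:365]; b=im[85:245,65:265]
cv2.imwrite("pics/c1.png",np.hstack([cv2.resize(x,None,fx=2,fy=2.0*1.5,interpolation=cv2.INTER_CUBIC) for x in(a,b)]))
E
```

```text
time_s: 2.08
tool_pos: [0.5945, -0.3284, 0.4049]
orientation: [-3.141, 0.001, 1.568]
wrist_force: [-0.1, 0.0, -0.2]
finger_gap: 0.0854
finger_force: 0.0
```

View pics/c1.png

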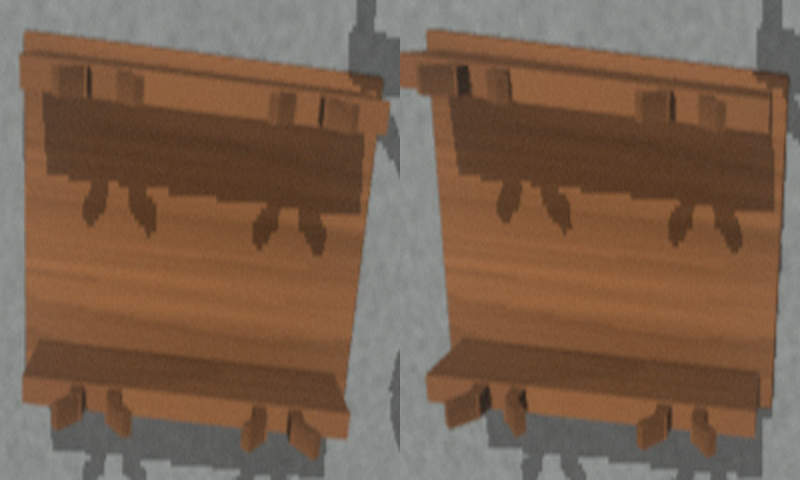

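The prong pairs are clear in both crops: left view pairs at X≈102 and 311 (top) and 95 and 279 (bottom), right view at X≈472 and 684, and 492 and 680. Now I triangulate them.

```bash
python3 - <<'E'
from h import *
a,b=load("w_rack")[0],load("w_rack2")[0]
P=[]
for n,x1,y1,x2,y2 in [("UL",102.5,85,472,85),("UR",311,108,684,108),("LL",95,400,492,403),("LR",279,425,680,425)]:
    u1=(165+x1/2,85+y1/3);u2=(65+(x2-400)/2,85+y2/3)
    x,e=tri((a,u1),(b,u2)); print(n,x.round(4),round(e,4),onz(a,u1,.066).round(4),onz(b,u2,.066).round(4)); P.append((onz(a,u1,.066)+onz(b,u2,.066))/2)
P=np.array(P); near=(P[0]+P[2])/2;far=(P[1]+P[3])/2
print("near",near,"far",far,np.linalg.norm(far-near),"yaw x",np.arctan2(*(far-near)[1::-1]),"yaw y",[np.arctan2(-(P[i]-P[i+2])[0],(P[i]-P[i+2])[1]) for i in(0,1)],[np.linalg.norm(P[i]-P[i+2]) for i in (0,1)])
E
```

```text
UL [ 0.4317 -0.2633  0.0681] 0.0003 [ 0.4314 -0.2632  0.066 ] [ 0.4305 -0.2638  0.066 ]
UR [ 0.5402 -0.2714  0.0655] 0.0004 [ 0.5401 -0.271   0.066 ] [ 0.5403 -0.2717  0.066 ]
LL [ 0.4213 -0.3827  0.0675] 0.001 [ 0.4211 -0.3823  0.066 ] [ 0.4203 -0.3844  0.066 ]
LR [ 0.53   -0.3946  0.064 ] 0.0004 [ 0.5297 -0.3931  0.066 ] [ 0.5304 -0.3941  0.066 ]
near [ 0.4258338 -0.3234096  0.066    ] far [ 0.53512153 -0.33248089  0.066     ] 0.1096635594549513 yaw x -0.08281388790242906 yaw y [np.float64(-0.08549369763673784), np.float64(-0.08285859374045054)] [np.float64(0.12031093381534343), np.float64(0.12266391723203489)]
```

To row units: 0.243 m is 12.15, 0.12 m is 6.

```bash
echo '{"offsets":[[3,-0.3,-1.5,0],[6,-0.6,-1.5,0],[9,-0.9,-1.5,0],[12.15,-1.2,-1.5,0],[12.15,-1.2,-1.5,0],[12.15,-1.2,-1.5,0]]}' | python3 jog.py && python3 -c '
from h import *
shot("wrist","sR1")' && echo '{"offsets":[[0,2.5,0,0],[0,4.5,0,0],[0,4.5,0,0],[0,4.5,0,0]]}' | python3 jog.py && python3 -c '
from h import *
shot("wrist","sR2")' && echo '{"offsets":[[3,0,0,0],[6,0,0,0],[8.5,0,0,0],[8.5,0,0,0],[8.5,0,0,0]]}' | python3 jog.py && python3 -c '
from h import *
shot("wrist","sL2")' && echo '{"offsets":[[0,-2.5,0,0],[0,-4.5,0,0],[0,-4.5,0,0],[0,-4.5,0,0]]}' | python3 jog.py && python3 -c '
from h import *
shot("wrist","sL1")
ims=[load(n)[1] for n in ("sL1","sL2","sR1","sR2")]
s=lambda i: cv2.resize(ims[i],(400,300),interpolation=cv2.INTER_AREA)
cv2.imwrite("pics/c2.png",np.vstack([np.hstack([s(0),s(1)]),np.hstack([s(2),s(3)])]))'
```

```text
time_s: 2.88
tool_pos: [0.5715, -0.0848, 0.4353]
orientation: [3.141, 0.002, 1.57]
wrist_force: [-0.0, -1.1, 0.6]
finger_gap: 0.0856
finger_force: 0.0
time_s: 3.42
tool_pos: [0.6617, -0.0857, 0.434]
orientation: [-3.14, 0.0, 1.568]
wrist_force: [-0.3, 1.0, 0.2]
finger_gap: 0.0854
finger_force: 0.0
time_s: 4.1
tool_pos: [0.6617, 0.0848, 0.435]
orientation: [3.141, 0.002, 1.57]
wrist_force: [-0.3, -1.5, 0.3]
finger_gap: 0.0856
finger_force: 0.0
time_s: 4.65
tool_pos: [0.5728, 0.0842, 0.4352]
orientation: [3.14, 0.001, 1.568]
wrist_force: [0.2, 0.3, -1.3]
finger_gap: 0.0853
finger_force: 0.0
```

View pics/c2.png

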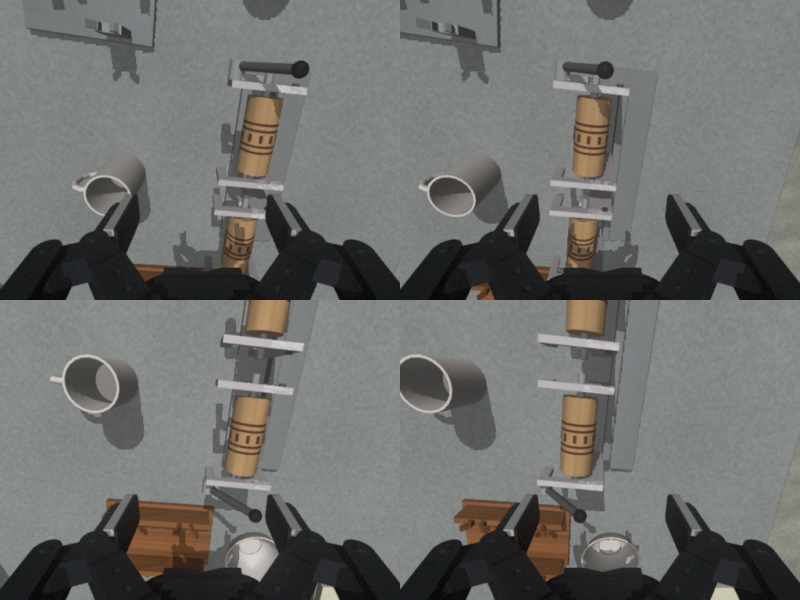

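The four views (sL1, sL2, sR1, sR2) show both barrels and both levers closed. In 512-pixel coordinates the left knob is near (384,88) in sL1 and (262,90) in sL2. The right knob is near (326,276) in sR1 and (230,278) in sR2. Next I segment the barrels and knobs.

```bash
cat >> h.py <<'E'
def barrel(im,seed=None,lo=(8,60,110),hi=(22,200,255)):
    m=cv2.inRange(cv2.cvtColor(im,cv2.COLOR_BGR2HSV),lo,hi); m=cv2.morphologyEx(m,cv2.MORPH_CLOSE,np.ones((9,9)))
    m=cv2.morphologyEx(m,cv2.MORPH_OPEN,np.ones((5,5)))
    cs=cv2.findContours(m,cv2.RETR_EXTERNAL,cv2.CHAIN_APPROX_NONE)[0]
    cs=[c for c in cs if cv2.contourArea(c)>600]
    if seed is None: return [(cv2.minAreaRect(c)) for c in cs]
    c=min(cs,key=lambda c:abs(np.subtract(cv2.minAreaRect(c)[0],seed)).sum()); return cv2.minAreaRect(c)
def axis_pts(r):
    b=cv2.boxPoints(r); e=[np.linalg.norm(b[1]-b[0]),np.linalg.norm(b[2]-b[1])]
    p,q=((b[0]+b[1])/2,(b[2]+b[3])/2) if e[0]<e[1] else ((b[1]+b[2])/2,(b[3]+b[0])/2)
    return (p,q) if p[1]<q[1] else (q,p)
def knob(im,seed,r=18):
    x,y=map(int,seed);g=im.max(2);m=np.uint8(g<62)*255;m=cv2.morphologyEx(m,cv2.MORPH_OPEN,cv2.getStructuringElement(cv2.MORPH_ELLIPSE,(13,13)))
    mm=np.zeros_like(m);mm[y-r:y+r,x-r:x+r]=m[y-r:y+r,x-r:x+r];M=cv2.moments(mm,True)
    return (M["m10"]/M["m00"],M["m01"]/M["m00"]),M["m00"]
E
python3 - <<'E'
from h import *
seeds={"sL1":(334,174),"sL2":(244,172),"sR1":(316,174),"sR2":(226,174)};kn={"sL1":(384,88),"sL2":(262,90),"sR1":(326,276),"sR2":(230,278)}
for s in"LR":
    o=[]
    for i in"12":
        n=f"s{s}{i}";c,im=load(n);r=barrel(im,seeds[n]);k,a=knob(im,kn[n]);print(n,np.round(r[0],1),np.round(r[1],1),round(r[2],1),np.round(k,1),a);o.append((c,r,k))
    print(s,"centre",*tri(*[(c,r[0]) for c,r,k in o]))
    e=[tri(*[(c,axis_pts(r)[j]) for c,r,k in o])[0] for j in(0,1)]; d=e[0]-e[1]; print(e,np.linalg.norm(d),"yaw",np.arctan2(-d[0],d[1]))
    print("knob",*tri(*[(c,k) for c,r,k in o]))
E
```

```text
sL1 [331.7 174.8] [ 40.7 102.4] 10.8 [383.3  88.6] 394.0
sL2 [243.5 175.9] [ 40.6 101. ] 3.8 [262.   89.6] 365.0
L centre [0.6467171  0.09067762 0.12741529] 0.0002742943768941007
[array([0.65090015, 0.14038913, 0.1304629 ]), array([0.64189117, 0.03330142, 0.12391656])] 0.10766519847927555 yaw -0.0839294572265678
knob [0.66441734 0.17142796 0.18238955] 2.9678303614234177e-05
sR1 [315.2 173.9] [ 41.8 103.9] 10.6 [331.  275.6] 297.0
sR2 [226.9 173.2] [ 41.5 104.2] 2.6 [229.7 275.8] 218.0
R centre [ 0.62932145 -0.07802854  0.12362717] 0.0002794110541046677
[array([ 0.63405018, -0.02660945,  0.12881772]), array([ 0.62377818, -0.13848622,  0.11762929])] 0.11290308091672369 yaw -0.09155859514691303
knob [ 0.63585388 -0.15317977  0.18924939] 4.083630564786377e-05
```

To row units: 0.196 m is 9.8, -0.19 m is -9.5.

```bash
echo '{"offsets":[[2,-2,0,0],[4,-4,0,0],[6,-6,0,0],[8,-8,0,0],[9.8,-9.5,0,0],[9.8,-9.5,0,0],[9.8,-9.5,0,0]]}' | python3 jog.py && python3 -c '
from h import *
shot("wrist","g1")' && echo '{"offsets":[[0,2.5,0,0],[0,5,0,0],[0,5,0,0],[0,5,0,0]]}' | python3 jog.py && python3 -c '
from h import *
shot("wrist","g2")
for s,S in (("L",((331.7,174.8),(243.5,175.9))),("R",((315.2,173.9),(226.9,173.2)))):
    print(s,[onz(load(f"s{s}{i+1}")[0],S[i],.12).round(4) for i in (0,1)])
a,b=load("g1")[1],load("g2")[1]
cv2.imwrite("pics/c3.png",np.hstack([cv2.resize(x[0:300,X:X+260],(400,460),interpolation=cv2.INTER_CUBIC) for x,X in((a,130),(b,50))]))'
```

```text
time_s: 5.58
tool_pos: [0.3833, 0.2816, 0.4347]
orientation: [3.141, -0.0, 1.57]
wrist_force: [-0.5, -0.2, -0.0]
finger_gap: 0.0854
finger_force: 0.0
time_s: 6.12
tool_pos: [0.4827, 0.2811, 0.434]
orientation: [-3.14, 0.0, 1.569]
wrist_force: [-0.3, 0.3, -0.1]
finger_gap: 0.0852
finger_force: 0.0
L [array([0.6486, 0.0888, 0.12  ]), array([0.6463, 0.0883, 0.12  ])]
R [array([ 0.63  , -0.0793,  0.12  ]), array([ 0.6289, -0.0787,  0.12  ])]
```

View pics/c3.png

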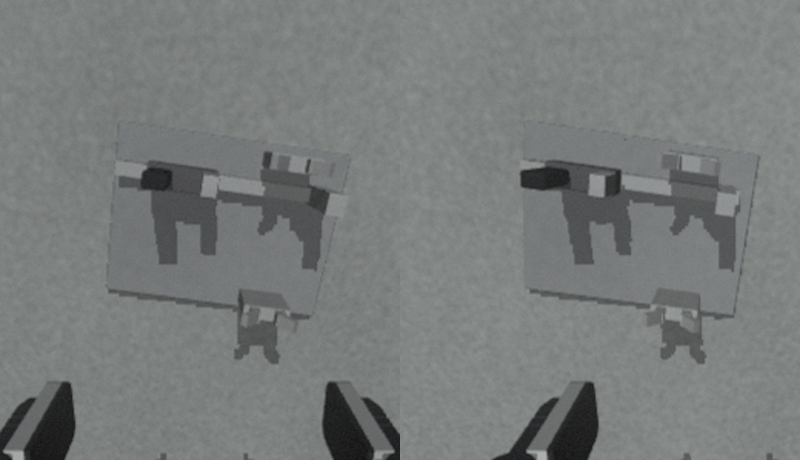

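```bash
python3 - <<'E'
from h import *
a,b=load("g1"),load("g2")
C=[]
for q1,q2 in [((118,122),(524,121)),((350,155),(758,156)),((312,318),(734,316)),((107,290),(525,288))]:
    u=(130+q1[0]*.65,q1[1]*300/460);v=(50+(q2[0]-400)*.65,q2[1]*300/460)
    x,e=tri((a[0],u),(b[0],v));C.append(x);print(x.round(4),round(e,4),onz(a[0],u,.01).round(4),onz(b[0],v,.01).round(4))
def crop(im,x,y): return cv2.resize(im[y:y+36,x:x+48],(400,300),interpolation=cv2.INTER_CUBIC)
def eq(i): return cv2.convertScaleAbs(i,alpha=1.5)
cv2.imwrite("pics/c4.png",eq(np.vstack([np.hstack([crop(a[1],298,90),crop(b[1],216,90)]),np.hstack([crop(a[1],280,184),crop(b[1],206,184)])])))
E
```

```text
[0.316  0.383  0.0042] 0.0001 [0.317  0.3826 0.01  ] [0.3184 0.3829 0.01  ]
[0.5138 0.3555 0.0081] 0.0007 [0.5132 0.3563 0.01  ] [0.5137 0.3548 0.01  ]
[0.4946 0.205  0.0056] 0.0008 [0.4934 0.206  0.01  ] [0.4944 0.2076 0.01  ]
[0.298  0.2358 0.0111] 0.0007 [0.2977 0.2346 0.01  ] [0.2976 0.2362 0.01  ]
```

View pics/c4.png

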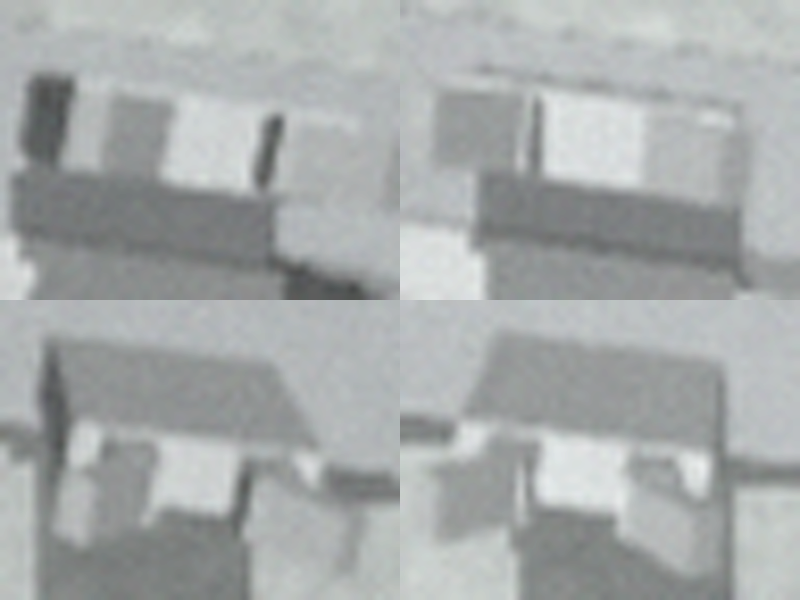

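The crops show the notch floors clearly. The upper post's notch middle is at (325.1,106.8) in g1 and (238.1,106.8) in g2. The lower post's is at (304.2,204.4) and (226.9,204.4).

```bash
python3 - <<'E'
from h import *
a,b=load("g1"),load("g2")
P=[]
for u,v in [((325.1,106.8),(238.1,106.8)),((304.2,204.4),(226.9,204.4))]:
    x,e=tri((a[0],u),(b[0],v));z=.064;p=(onz(a[0],u,z)+onz(b[0],v,z))/2;P.append(p);print(x.round(4),round(e,4),onz(a[0],u,z).round(4),onz(b[0],v,z).round(4))
d=P[0]-P[1];print("cradle",(P[0]+P[1])/2,np.linalg.norm(d),"yaw",np.arctan2(-d[0],d[1]))
C=np.array([[.3165,.3828],[.5135,.3555],[.494,.2068],[.2977,.2354]])
print(np.linalg.norm(C-np.roll(C,1,0),axis=1)); ex=(C[1]+C[2]-C[0]-C[3]);ex/=np.linalg.norm(ex);print("from base",C.mean(0)+.045*ex,np.arctan2(ex[1],ex[0]))
T=[]
for (c,im),s in ((a,(232,117)),(b,(146,116))):
    g=im.max(2);m=np.uint8(g<55);n,l,st,ce=cv2.connectedComponentsWithStats(m);i=min(range(1,n),key=lambda i:np.linalg.norm(ce[i]-s)+(st[i,4]<20)*99);print(ce[i],st[i]);T.append((c,ce[i]))
print("tab",*tri(*T),[onz(*t,.086) for t in T])
E
```

```text
[0.459  0.3512 0.065 ] 0.0003 [0.4592 0.3514 0.064 ] [0.4589 0.3508 0.064 ]
[0.4416 0.2317 0.0635] 0.0002 [0.4415 0.2321 0.064 ] [0.4417 0.2317 0.064 ]
cradle [0.45034247 0.29150443 0.064     ] 0.12051925985045372 yaw -0.1452709294358886
[0.14859408 0.1988826  0.14997313 0.1983725 ]
from base [0.44997725 0.28879276] -0.1411850575724657
[231.69635628 116.38866397] [222 109  20  15 247]
[144.00802139 115.94117647] [129 109  32  15 374]
tab [0.35311891 0.34136607 0.07045855] 4.121324520573105e-06 [array([0.35454541, 0.34252699, 0.086     ]), array([0.35919327, 0.34249656, 0.086     ])]
```

To row units: 0.22 m is 11, -0.114 m is -5.7.

```bash
echo '{"offsets":[[-1.4,2.75,0,0.05],[-2.85,5.5,0,0.1],[-4.25,8.25,0,0.1],[-5.7,11,0,0.1],[-5.7,11,0,0.1],[-5.7,11,2.5,0.1],[-5.7,11,5.55,0.1],[-5.7,11,5.55,0.1]]}' | python3 jog.py 0 20 && echo '{"offsets":[[0,0,0,0],[0,0,0,0]]}' | python3 jog.py && python3 - <<'E'
from h import *
shot("side","s1")
s=arm.observe();o=np.array([.6385,.0055]);R2=np.array([[np.cos(.1),np.sin(.1)],[-np.sin(.1),np.cos(.1)]])
print("stand frame",R2.T@(s["tool_pos"][:2]-o),s["tool_pos"][2]-.173)
E
```

```text
time_s: 7.18
tool_pos: [0.6994, 0.1678, 0.319]
orientation: [-3.131, 0.004, 1.473]
wrist_force: [0.5, -0.1, 1.2]
finger_gap: 0.0001
finger_force: 0.0
time_s: 7.42
tool_pos: [0.7026, 0.1688, 0.3276]
orientation: [3.136, -0.002, 1.471]
wrist_force: [0.1, 0.7, 1.3]
finger_gap: -0.0002
finger_force: 0.0
stand frame [0.04744887 0.16867958] 0.1541430646495136
```

To row units: -0.117 m is -5.85, 0.004 m is 0.2.

```bash
echo '{"offsets":[[0,-1,0.1,0],[0,-2,0.15,0],[0,-3,0.2,0],[0,-4,0.2,0],[0,-5,0.2,0],[0,-5.85,0.2,0],[0,-5.85,0.2,0],[0,-5.85,0.2,0]]}' | python3 jog.py && python3 - <<'E'
from h import *
shot("side","s2"); print(arm.observe()["wrist_force"])
a,b=load("s1")[1],load("s2")[1]
cv2.imwrite("pics/c5.png",np.hstack([cv2.resize(x[80:280,120:320],(400,400),interpolation=cv2.INTER_CUBIC) for x in(a,b)]))
E
```

```text
time_s: 8.48
tool_pos: [0.5863, 0.1799, 0.3209]
orientation: [3.14, -0.001, 1.471]
wrist_force: [-0.4, 0.1, 3.4]
finger_gap: -0.0
finger_force: 1.4
[0.13445402 0.88098991 2.89334727]
```

View pics/c5.png

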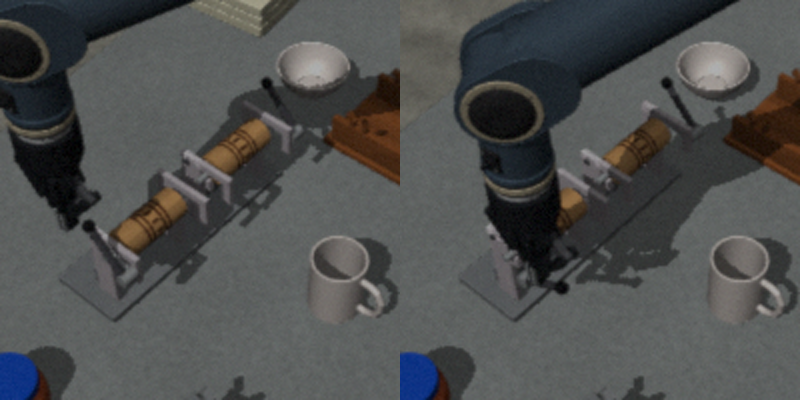

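The side view shows the left lever flipped over to the front: its knob is at crop (562,288), against (88,226) before. Next is the right lever.

```bash
echo '{"offsets":[[0,0,-3,0],[0,0.5,-5.5,0],[-2.75,1.5,-5.5,0],[-5.5,2.5,-5.5,0],[-8.25,3.5,-5.5,0],[-11,4.5,-5.5,0],[-13.75,5.5,-5.5,0],[-16.75,6,-5.5,0]]}' | python3 jog.py && echo '{"offsets":[[0,0,0,0],[0,0,0,0],[0,0,2.5,0],[0,0,5.45,0],[0,0,5.45,0],[0,0,5.45,0]]}' | python3 jog.py && python3 - <<'E'
from h import *
s=arm.observe();o=np.array([.6385,.0055]);R2=np.array([[np.cos(.1),np.sin(.1)],[-np.sin(.1),np.cos(.1)]])
print("stand frame",R2.T@(s["tool_pos"][:2]-o),s["tool_pos"][2]-.173)
E
```

```text
time_s: 9.52
tool_pos: [0.6724, -0.1675, 0.4284]
orientation: [-3.14, -0.001, 1.471]
wrist_force: [0.1, -0.2, -0.0]
finger_gap: 0.0001
finger_force: 0.0
time_s: 10.28
tool_pos: [0.6727, -0.1643, 0.323]
orientation: [3.138, -0.001, 1.473]
wrist_force: [-0.5, 1.0, -0.1]
finger_gap: -0.0002
finger_force: 0.0
stand frame [ 0.05096084 -0.16551632] 0.14999136702962046
```

The rows are not in the units I measure in: shifts go in units of 20 mm. I convert before sending: -0.12 m is -6, -0.1 m is -5.

```bash
echo '{"offsets":[[0,-1,0,0],[0,-2,0,0],[0,-3,0,0],[0,-4,0,0],[0,-5,0,0],[0,-6,0,0],[0,-6,0,0],[0,-6,0,0]]}' | python3 jog.py && echo '{"offsets":[[0,0.1,-3,0],[0,0.5,-6,0],[3,1.5,-6,0],[6,2.5,-6,0],[9,3.5,-6,0],[12,3.5,-6,0],[12.5,3.5,-6,0],[12.5,3.5,-6,0]]}' | python3 jog.py 0.085 && python3 - <<'E'
from h import *
c,b=shot("wrist","w5");c,a=shot("scene","sc5")
cv2.imwrite("pics/c6.png",np.hstack([cv2.resize(a[150:290,210:360],(400,373),interpolation=cv2.INTER_CUBIC),cv2.resize(b,(400,373),interpolation=cv2.INTER_AREA)]))
E
```

```text
time_s: 11.28
tool_pos: [0.5534, -0.1535, 0.3228]
orientation: [3.138, 0.001, 1.471]
wrist_force: [0.1, 0.0, 3.5]
finger_gap: -0.0001
finger_force: 1.5
time_s: 12.28
tool_pos: [0.6471, 0.0889, 0.44]
orientation: [-3.14, 0.0, 1.473]
wrist_force: [0.2, -0.5, -0.5]
finger_gap: 0.0849
finger_force: 0.0
```

View pics/c6.png

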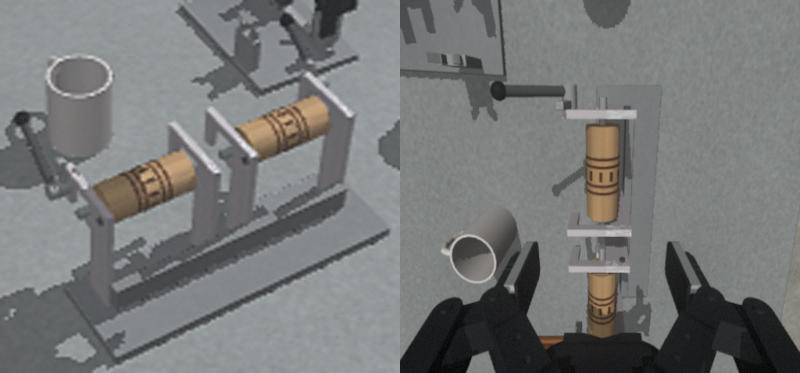

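Both levers are open: the left knob is now at wrist-crop (498,90) and the right one at scene-crop (22,118), on the front side. The tool is above the left roller, so I descend and grip.

To row units: 0.05 m is 2.5, 0.169 m is 8.45.

```bash
echo '{"offsets":[[0,0,2.5,0],[0,0,5,0],[0,0,7.5,0],[0,0,8.45,0],[0,0,8.45,0],[0,0,8.45,0]]}' | python3 jog.py 0.085 && echo '{"offsets":[[0,0,0,0],[0,0,0,0],[0,0,0,0],[0,0,0,0],[0,0,0,0],[0,0,0,0]]}' | python3 jog.py 0.03 50
```

```text
time_s: 13.12
tool_pos: [0.6478, 0.088, 0.274]
orientation: [3.138, -0.001, 1.47]
wrist_force: [0.4, 0.6, 1.2]
finger_gap: 0.085
finger_force: 0.0
time_s: 13.88
tool_pos: [0.6468, 0.0882, 0.2728]
orientation: [3.141, 0.0, 1.471]
wrist_force: [-2.3, -0.7, 5.4]
finger_gap: 0.0432
finger_force: 37.4
```

To row units: -0.003 m is -0.15, -0.001 m is -0.05.

```bash
echo '{"offsets":[[0,0,-0.05,0],[0,0,-0.15,0],[0,0,-0.15,0]]}' | python3 jog.py && echo '{"offsets":[[0,-0.2,0,0],[0,-0.4,0,0],[0,-0.6,0,0],[0,-0.6,0,0]]}' | python3 jog.py
```

```text
time_s: 14.25
tool_pos: [0.6468, 0.0878, 0.2742]
orientation: [-3.141, 0.0, 1.471]
wrist_force: [-0.3, -0.6, -2.0]
finger_gap: 0.043
finger_force: 50.9
time_s: 14.75
tool_pos: [0.6345, 0.0894, 0.2747]
orientation: [-3.141, 0.0, 1.471]
wrist_force: [0.5, 0.2, -0.8]
finger_gap: 0.0429
finger_force: 51.0
```

To row units: -0.01 m is -0.5, 0.01 m is 0.5.

```bash
echo '{"offsets":[[0,-0.25,0,0],[0,-0.5,0,0],[0,-0.5,0,0],[0,-0.5,0.5,0],[0,-0.5,0.5,0]]}' | python3 jog.py && echo '{"offsets":[[0,0,0.6,0],[0,0,1.2,0],[0,0,1.6,0],[0,0,1.6,0]]}' | python3 jog.py
```

```text
time_s: 15.38
tool_pos: [0.6246, 0.0899, 0.2634]
orientation: [-3.14, 0.001, 1.471]
wrist_force: [0.5, -0.2, -2.6]
finger_gap: 0.0429
finger_force: 51.0
time_s: 15.88
tool_pos: [0.6247, 0.0901, 0.2316]
orientation: [-3.14, 0.001, 1.471]
wrist_force: [-0.2, -0.2, -2.6]
finger_gap: 0.0426
finger_force: 51.1
```

To row units: -0.12 m is -6, -0.105 m is -5.25.

```bash
echo '{"offsets":[[0,-0.75,0,0],[0,-1.5,0,0],[0,-2.75,0,0],[0,-4,0,0],[0,-5.25,0,0],[0,-6,0,0],[0,-6,0,0],[0,-6,0,0]]}' | python3 jog.py && echo '{"offsets":[[0,0,-2.5,0],[0,0,-5,0],[0,0,-7.5,0],[0,0,-7.5,0],[0,0,-7.5,0]]}' | python3 jog.py && python3 - <<'E'
from h import *
print(totool([.450,.290,.10]))
E
```

```text
time_s: 16.88
tool_pos: [0.5064, 0.1021, 0.2331]
orientation: [3.14, -0.0, 1.47]
wrist_force: [0.0, 0.5, -2.1]
finger_gap: 0.0428
finger_force: 51.2
time_s: 17.5
tool_pos: [0.5056, 0.1017, 0.3819]
orientation: [-3.141, 0.001, 1.47]
wrist_force: [0.2, -0.8, -3.9]
finger_gap: 0.0427
finger_force: 52.4
[ 0.18190963 -0.07398878  0.12691452]
```

```bash
echo '{"offsets":[[2.25,-0.9,0,0.02],[4.5,-1.85,0,0.043],[6.75,-2.75,0,0.043],[9.1,-3.7,0,0.043],[9.1,-3.7,0,0.043],[9.1,-3.7,0,0.043],[9.1,-3.7,0,0.043]]}' | python3 jog.py && python3 - <<'E'
from h import *
c,im=shot("wrist","w6");print(totool([.450,.290,.062]))
cv2.imwrite("pics/c7.png",im)
E
```

```text
time_s: 18.38
tool_pos: [0.4508, 0.2891, 0.3816]
orientation: [-3.14, 0.002, 1.425]
wrist_force: [1.4, 0.8, -2.0]
finger_gap: 0.0426
finger_force: 52.3
[ 0.00108087 -0.0006787   0.16491502]
```

View pics/c7.png

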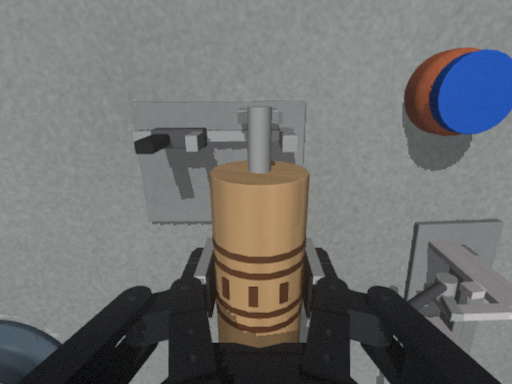

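The wrist view shows the roller held square in the fingers, with its axle end at (259,107). The upper cradle post is just beneath the axle end at about (262,118). I check the position along the axle, then lower it.

```bash
python3 -c '
from h import *
c,im=load("w6");e=onz(c,(259,107),.2336);print(e-[.4508,.2891,0])' && echo '{"offsets":[[0,0,2.5,0],[0,0,5,0],[0,0,7,0],[0,0,7.5,0],[0,0,7.5,0],[0,0,7.5,0]]}' | python3 jog.py && echo '{"offsets":[[0,0,0.3,0],[0,0,0.6,0],[0,0,0.8,0],[0,0,0.8,0]]}' | python3 jog.py
```

```text
[0.01162401 0.07839418 0.2336    ]
time_s: 19.18
tool_pos: [0.4509, 0.2912, 0.2345]
orientation: [3.139, -0.002, 1.427]
wrist_force: [0.8, -0.6, -2.5]
finger_gap: 0.0426
finger_force: 52.1
time_s: 19.68
tool_pos: [0.45, 0.2905, 0.2162]
orientation: [-3.141, 0.001, 1.428]
wrist_force: [-0.8, -0.7, -2.7]
finger_gap: 0.0426
finger_force: 52.3
```

To row units: 0.003 m is 0.15, 0.002 m is 0.1.

```bash
echo '{"offsets":[[0,0,0.1,0],[0,0,0.15,0],[0,0,0.15,0]]}' | python3 jog.py && echo '{"offsets":[[0,0,0.1,0],[0,0,0.1,0],[0,0,0.1,0]]}' | python3 jog.py
```

```text
time_s: 20.05
tool_pos: [0.4501, 0.2907, 0.2137]
orientation: [3.141, -0.0, 1.428]
wrist_force: [-0.5, -0.5, -1.8]
finger_gap: 0.0423
finger_force: 52.3
time_s: 20.42
tool_pos: [0.45, 0.291, 0.2133]
orientation: [3.14, 0.001, 1.428]
wrist_force: [-2.5, -3.6, 12.8]
finger_gap: 0.0427
finger_force: 53.9
```

To row units: -0.001 m is -0.05.

```bash
echo '{"offsets":[[0,0,-0.05,0],[0,0,-0.05,0],[0,0,-0.05,0],[0,0,-0.05,0]]}' | python3 jog.py 0.08 20 && echo '{"offsets":[[0,0,-2.5,0],[0,0,-5,0],[0,0,-7.5,0],[0,0,-8.5,0],[0,0,-8.5,0]]}' | python3 jog.py && python3 -c '
from h import *
c,im=shot("wrist","w7")
for r in barrel(im): print(r, onz(c,r[0],.063))' && echo '{"offsets":[[0.5,-1,0,-0.18],[1,-2,0,-0.36],[1.85,-3,0,-0.54],[1.85,-4,0,-0.72],[1.85,-5,0,-0.9],[1.85,-5.1,0,-1.08],[1.85,-5.1,0,-1.26],[1.85,-5.1,0,-1.44]]}' | python3 jog.py 0.06
```

```text
time_s: 20.92
tool_pos: [0.4501, 0.2907, 0.2125]
orientation: [-3.141, 0.0, 1.428]
wrist_force: [0.0, -0.1, 0.2]
finger_gap: 0.08
finger_force: 0.0
time_s: 21.55
tool_pos: [0.4502, 0.291, 0.3841]
orientation: [3.139, -0.002, 1.428]
wrist_force: [-0.4, -0.3, -1.0]
finger_gap: 0.08
finger_force: 0.0
((257.0, 178.0), (98.0, 40.0), 90.0) [0.44965903 0.29167908 0.063     ]
((432.69256591796875, 72.1265869140625), (26.559816360473633, 69.51399993896484), 39.22567367553711) [0.62781264 0.37039615 0.063     ]
time_s: 22.6
tool_pos: [0.3541, 0.3413, 0.3809]
orientation: [-3.139, -0.002, 2.874]
wrist_force: [0.4, -0.6, -0.7]
finger_gap: 0.0601
finger_force: 0.0
```

```bash
echo '{"offsets":[[0,0,2.5,-0.124],[0,0,5,-0.124],[0,0,6.75,-0.124],[0,0,7,-0.124],[0,0,7,-0.124]]}' | python3 jog.py && echo '{"offsets":[[0,0,0,0],[0,0,0,0],[0,0,0,0],[0,0,0,0],[0,0,0,0],[0,0,0,0]]}' | python3 jog.py 0 20
```

```text
time_s: 23.22
tool_pos: [0.3542, 0.3421, 0.2426]
orientation: [-3.142, -0.001, 2.992]
wrist_force: [0.3, -0.0, 0.5]
finger_gap: 0.06
finger_force: 0.0
time_s: 23.98
tool_pos: [0.3545, 0.3416, 0.2435]
orientation: [-3.14, 0.002, 2.992]
wrist_force: [0.1, -3.5, 5.7]
finger_gap: 0.0117
finger_force: 23.1
```

To row units: -0.027 m is -1.35, -0.02 m is -1.

```bash
echo '{"offsets":[[-0.5,0,0,0],[-1,0,0,0],[-1.35,0,0,0],[-1.35,0,0,0],[-1.35,0,0,0]]}' | python3 jog.py && echo '{"offsets":[[-0.1,0,0,0],[-0.15,0,0,0],[-0.15,0,0,0]]}' | python3 jog.py && echo '{"offsets":[[-0.1,0,0,0],[-0.15,0,0,0],[-0.15,0,0,0]]}' | python3 jog.py
```

```text
time_s: 24.6
tool_pos: [0.3818, 0.3376, 0.2435]
orientation: [-3.141, 0.002, 2.992]
wrist_force: [1.1, -2.6, 5.2]
finger_gap: 0.0115
finger_force: 23.1
time_s: 24.98
tool_pos: [0.3838, 0.3374, 0.2435]
orientation: [-3.141, 0.001, 2.992]
wrist_force: [-1.4, -1.5, 7.4]
finger_gap: 0.0114
finger_force: 23.3
time_s: 25.35
tool_pos: [0.3868, 0.3369, 0.2435]
orientation: [-3.141, 0.001, 2.992]
wrist_force: [-1.9, -3.3, 8.0]
finger_gap: 0.0116
finger_force: 23.3
```

```bash
for i in 1; do echo '{"offsets":[[-0.05,0,0,0],[-0.1,0,0,0],[-0.1,0,0,0]]}' | python3 jog.py | grep -E 'pos|wrist'; echo '{"offsets":[[-0.05,0,0,0],[-0.05,0,0,0],[-0.05,0,0,0]]}' | python3 jog.py| grep -E 'pos|wrist'; done
```

```text
tool_pos: [0.3887, 0.3367, 0.2435]
wrist_force: [-1.9, -2.6, 6.8]
tool_pos: [0.3897, 0.3365, 0.2435]
wrist_force: [-2.4, -3.1, 7.0]
```

To row units: -0.001 m is -0.05.

```bash
echo '{"offsets":[[-0.05,0,0,0],[-0.05,0,0,0],[-0.05,0,0,0]]}' | python3 jog.py | grep -E 'pos|wrist'; echo '{"offsets":[[-0.05,0,0,0],[-0.05,0,0,0],[-0.05,0,0,0]]}' | python3 jog.py| grep -E 'pos|wrist'
```

```text
tool_pos: [0.3907, 0.3364, 0.2436]
wrist_force: [-1.5, -2.9, 6.4]
tool_pos: [0.3914, 0.3363, 0.2435]
wrist_force: [-2.1, -2.4, 6.1]
```

```bash
python3 - <<'E'
from h import *
c,im=shot("scene","sc8")
c,im2=shot("side","sd8")
cv2.imwrite("pics/c8.png",np.hstack([cv2.resize(x,(400,400),interpolation=cv2.INTER_CUBIC) for x in(im[110:200,265:355],im2[260:380,170:290])]))
E
```

```text
(no output)
```

View pics/c8.png

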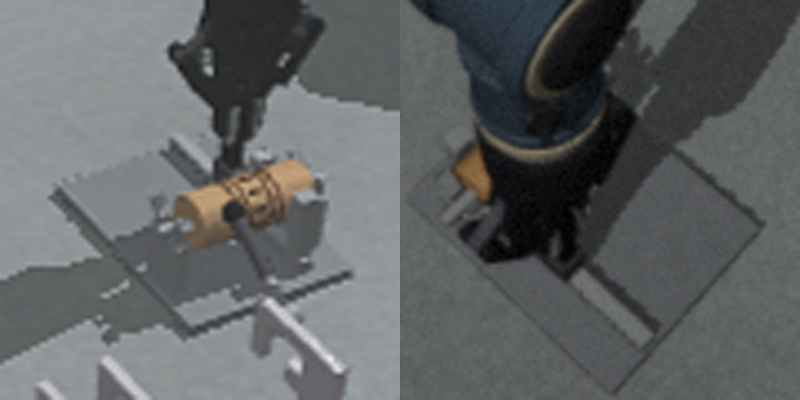

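The roller sits level in the cradle posts, and the gripper is holding the tab close behind it. I continue in 1 mm steps, watching force.

```bash
echo '{"offsets":[[-0.05,0,0,0],[-0.05,0,0,0]]}' | python3 jog.py | grep -E 'pos|wrist'; echo '{"offsets":[[-0.05,0,0,0],[-0.05,0,0,0]]}' | python3 jog.py| grep -E 'pos|wrist'; echo '{"offsets":[[-0.05,0,0,0],[-0.05,0,0,0]]}' | python3 jog.py| grep -E 'pos|wrist'
```

```text
tool_pos: [0.392, 0.3362, 0.2435]
wrist_force: [-3.2, -1.7, 8.2]
tool_pos: [0.3923, 0.3362, 0.2436]
wrist_force: [-5.3, -3.4, 8.8]
tool_pos: [0.3926, 0.3363, 0.2435]
wrist_force: [-7.0, -2.5, 9.9]
```

```bash
echo '{"offsets":[[-0.05,0,0,0],[-0.05,0,0,0],[-0.05,0,0,0],[-0.05,0,0,0]]}' | python3 jog.py | grep -E 'pos|wrist'; echo '{"offsets":[[-0.05,0,0,0],[-0.05,0,0,0],[-0.05,0,0,0],[-0.05,0,0,0]]}' | python3 jog.py| grep -E 'pos|wrist|time'
```

```text
tool_pos: [0.3928, 0.3362, 0.2435]
wrist_force: [-9.2, -2.6, 10.4]
time_s: 28.7
tool_pos: [0.3931, 0.3363, 0.2435]
wrist_force: [-11.4, -3.4, 11.6]
```

To row units: 0.046 m is 2.3, 0.04 m is 2.

```bash
echo '{"offsets":[[0.5,0,0,0],[1,0,0,0],[1.5,0,0,0],[2,0,0,0],[2.3,0,0,0],[2.3,0,0,0],[2.3,0,0,0]]}' | python3 jog.py | grep -E 'pos|wrist|gap'; echo '{"offsets":[[0.1,0,0,0],[0.15,0,0,0],[0.15,0,0,0]]}' | python3 jog.py| grep -E 'pos|wrist|gap'
```

```text
tool_pos: [0.351, 0.3422, 0.2435]
wrist_force: [-1.4, -4.3, 9.8]
finger_gap: 0.0114
tool_pos: [0.3488, 0.3425, 0.2435]
wrist_force: [0.0, -4.0, 7.4]
finger_gap: 0.0116
```

To row units: -0.14 m is -7, -0.1 m is -5.

```bash
echo '{"offsets":[[0,0,0,0],[0,0,0,0],[0,0,0,0],[0,0,-2.5,0],[0,0,-5,0],[0,0,-7,0],[0,0,-7,0]]}' | python3 jog.py 0.06 && echo '{"offsets":[[-1,-0.5,0,0.18],[-2,-1,0,0.36],[-3,-1.5,0,0.54],[-4,-1.8,0,0.72],[-5.4,-1.8,0,0.9],[-5.4,-1.8,0,1.08],[-5.4,-1.8,0,1.26],[-5.4,-1.8,0,1.44]]}' | python3 jog.py 0.085 && echo '{"offsets":[[0,0,0,0.124],[0,0,0,0.124],[0,0,0,0.124]]}' | python3 jog.py && python3 -c '
from h import *
c,im=shot("wrist","w9")
for r in barrel(im): print(r, onz(c,r[0],.063))
print(totool([.45,.29,.06]))'
```

```text
time_s: 30.82
tool_pos: [0.3486, 0.3438, 0.3854]
orientation: [3.137, 0.004, 2.991]
wrist_force: [0.4, 0.2, -0.3]
finger_gap: 0.06
finger_force: 0.0
time_s: 31.82
tool_pos: [0.4497, 0.2907, 0.3811]
orientation: [-3.139, 0.002, 1.546]
wrist_force: [-0.6, 0.8, -0.2]
finger_gap: 0.0847
finger_force: 0.0
time_s: 32.2
tool_pos: [0.4497, 0.291, 0.382]
orientation: [-3.141, 0.001, 1.43]
wrist_force: [0.7, -0.1, 0.0]
finger_gap: 0.0851
finger_force: 0.0
((260.0, 177.5), (99.0, 40.0), 90.0) [0.45104423 0.29166513 0.063     ]
((437.2926940917969, 71.61647033691406), (26.559816360473633, 70.77875518798828), 39.22567367553711) [0.62819404 0.36996803 0.063     ]
[-0.00075918  0.00059844  0.16711488]
```

```bash
echo '{"offsets":[[0,0.05,2.5,0],[0,0.05,5,0],[0,0.05,7.5,0],[0,0.05,8.45,0],[0,0.05,8.45,0],[0,0.05,8.45,0]]}' | python3 jog.py && echo '{"offsets":[[0,0,0,0],[0,0,0,0],[0,0,0,0],[0,0,0,0],[0,0,0,0],[0,0,0,0]]}' | python3 jog.py 0.03 50 && echo '{"offsets":[[0,0,-0.5,0],[0,0,-1.5,0],[0,0,-4,0],[0,0,-6.5,0],[0,0,-9,0],[0,0,-9,0]]}' | python3 jog.py && python3 -c '
from h import *
print(totool([.535,-.3325,.06]))'
```

```text
time_s: 33.0
tool_pos: [0.4516, 0.2917, 0.2154]
orientation: [3.139, -0.002, 1.428]
wrist_force: [0.3, -0.2, 0.3]
finger_gap: 0.0845
finger_force: 0.0
time_s: 33.75
tool_pos: [0.451, 0.2911, 0.2148]
orientation: [3.14, 0.0, 1.428]
wrist_force: [-1.1, -2.3, 6.2]
finger_gap: 0.0425
finger_force: 49.7
time_s: 34.5
tool_pos: [0.451, 0.2922, 0.3989]
orientation: [3.134, -0.006, 1.428]
wrist_force: [-0.1, 0.2, -2.4]
finger_gap: 0.0424
finger_force: 51.8
[-0.60837781  0.16942717  0.18162253]
```

```bash
echo '{"offsets":[[-3,0.85,0,0],[-6,1.7,0,0],[-9,2.5,0,0],[-12,3.35,0,0],[-15,4.2,0,0],[-18,5,0,-0.06],[-21,5.85,0,-0.06],[-21,5.85,0,-0.06]]}' | python3 jog.py && python3 -c '
from h import *
print(totool([.535,-.3325,.06]))'
```

```text
time_s: 35.5
tool_pos: [0.506, -0.1478, 0.3923]
orientation: [-3.139, 0.001, 1.477]
wrist_force: [-1.1, 0.9, -1.6]
finger_gap: 0.0422
finger_force: 51.6
[-0.18070038  0.04704709  0.17745543]
```

```bash
echo '{"offsets":[[-3,0.8,0,0],[-6,1.6,0,0],[-9.05,2.35,0,0],[-9.05,2.35,0,0],[-9.05,2.35,0,0],[-9.05,2.35,0,0]]}' | python3 jog.py && python3 -c '
from h import *
c,im=shot("wrist","w10")
print(totool([.535,-.3325,.06]))'
```

```text
time_s: 36.25
tool_pos: [0.539, -0.3233, 0.3936]
orientation: [-3.141, -0.001, 1.491]
wrist_force: [0.8, 0.6, -2.2]
finger_gap: 0.0423
finger_force: 51.7
[-0.00947151 -0.00323358  0.17885482]
```

View pics/w10.png

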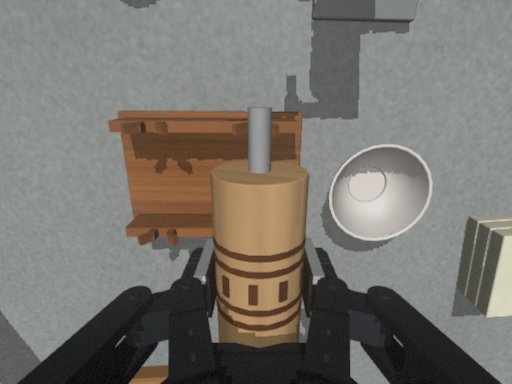

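The roller is still square in the fingers and above the far notches, with its axle end at (259,107). The near pair of notches at about (145,127) is free and the bowl is clear.

```bash
echo '{"offsets":[[-0.45,-0.15,0,0],[-0.45,-0.15,2.5,0],[-0.45,-0.15,5,0],[-0.45,-0.15,7.5,0],[-0.45,-0.15,7.75,0],[-0.45,-0.15,7.75,0],[-0.45,-0.15,7.75,0]]}' | python3 jog.py && python3 -c '
from h import *
print(totool([.535,-.3325,.06]))' && echo '{"offsets":[[0,0,0.4,0],[0,0,0.8,0],[0,0,1,0],[0,0,1,0]]}' | python3 jog.py
```

```text
time_s: 37.17
tool_pos: [0.536, -0.3349, 0.2414]
orientation: [3.137, 0.002, 1.488]
wrist_force: [-0.1, 0.2, -2.6]
finger_gap: 0.0425
finger_force: 51.6
[ 0.00270235 -0.00201672  0.02642683]
time_s: 37.67
tool_pos: [0.5348, -0.3344, 0.2181]
orientation: [-3.141, -0.0, 1.488]
wrist_force: [0.4, 1.3, -1.8]
finger_gap: 0.0423
finger_force: 51.7
```

To row units: 0.003 m is 0.15, 0.002 m is 0.1.

```bash
echo '{"offsets":[[0,0,0.1,0],[0,0,0.15,0],[0,0,0.15,0]]}' | python3 jog.py |grep -E 'pos|wrist' && echo '{"offsets":[[0,0,0.1,0],[0,0,0.1,0],[0,0,0.1,0]]}' | python3 jog.py|grep -E 'pos|wrist'
```

```text
tool_pos: [0.5349, -0.3345, 0.2157]
wrist_force: [0.2, 0.2, -2.0]
tool_pos: [0.5352, -0.3345, 0.2149]
wrist_force: [-1.4, 1.4, 5.3]
```

To row units: -0.22 m is -11, -0.2 m is -10.

```bash
echo '{"offsets":[[0,0,0,0],[0,0,0,0],[0,0,0,0],[0,0,0,0]]}' | python3 jog.py 0.085 20 && echo '{"offsets":[[0,0,-2.5,0],[0,0,-5,0],[0,0,-7.5,0],[0,0,-10,0],[0,0,-11,0],[0,0,-11,0]]}' | python3 jog.py && python3 -c '
from h import *
c,im=shot("wrist","w11")
for r in barrel(im): print(r, onz(c,r[0],.063),[onz(c,p,.08) for p in axis_pts(r)])
print(totool([.6295,-.0785,.12]))'
```

```text
time_s: 38.92
tool_pos: [0.535, -0.3345, 0.2136]
orientation: [3.142, -0.0, 1.488]
wrist_force: [0.4, -0.8, 0.6]
finger_gap: 0.0848
finger_force: 0.0
time_s: 39.67
tool_pos: [0.5352, -0.3344, 0.4356]
orientation: [3.138, 0.002, 1.488]
wrist_force: [-0.5, 0.6, -1.2]
finger_gap: 0.0851
finger_force: 0.0
((211.5, 158.5), (117.0, 173.0), 90.0) [ 0.48033399 -0.32090121  0.063     ] [array([ 0.38425207, -0.30911754,  0.08      ]), array([ 0.58282662, -0.32565291,  0.08      ])]
[0.26301945 0.07307076 0.15857554]
```

To row units: 0.263 m is 13.15, 0.073 m is 3.65.

```bash
echo '{"offsets":[[3,0.9,0,0],[6,1.8,0,0],[9,2.75,0,0.017],[12,3.65,0,0.017],[13.15,3.65,0,0.017],[13.15,3.65,0,0.017],[13.15,3.65,0,0.017]]}' | python3 jog.py && python3 -c '
from h import *
c,im=shot("wrist","w12")
for r in barrel(im): print(r, onz(c,r[0],.122))
print(totool([.6295,-.0785,.12]))'
```

```text
time_s: 40.6
tool_pos: [0.6292, -0.0806, 0.4323]
orientation: [-3.139, 0.001, 1.468]
wrist_force: [-0.1, -0.8, 0.9]
finger_gap: 0.0849
finger_force: 0.0
((195.0, 322.0), (56.0, 62.0), 90.0) [ 0.53252723 -0.2529894   0.122     ]
((259.5, 179.0), (104.0, 41.0), 90.0) [ 0.6296963  -0.07902418  0.122     ]
[0.00299492 0.00052664 0.15764284]
```

To row units: 0.159 m is 7.95, 0.15 m is 7.5.

```bash
echo '{"offsets":[[0.1,0,2.5,0],[0.1,0,5,0],[0.1,0,7.5,0],[0.1,0,7.95,0],[0.1,0,7.95,0],[0.1,0,7.95,0]]}' | python3 jog.py && echo '{"offsets":[[0,0,0,0],[0,0,0,0],[0,0,0,0],[0,0,0,0],[0,0,0,0],[0,0,0,0]]}' | python3 jog.py 0.03 50 && echo '{"offsets":[[0,0,-0.05,0],[0,0,-0.15,0],[0,0,-0.15,0]]}' | python3 jog.py
```

```text
time_s: 41.4
tool_pos: [0.6306, -0.0768, 0.2772]
orientation: [3.137, 0.0, 1.47]
wrist_force: [0.1, -0.1, 0.5]
finger_gap: 0.0851
finger_force: 0.0
time_s: 42.15
tool_pos: [0.6298, -0.0764, 0.2757]
orientation: [3.141, 0.0, 1.471]
wrist_force: [-2.6, -0.4, 5.9]
finger_gap: 0.043
finger_force: 50.1
time_s: 42.52
tool_pos: [0.6295, -0.0765, 0.2772]
orientation: [-3.141, -0.0, 1.471]
wrist_force: [0.1, 0.0, -2.8]
finger_gap: 0.0425
finger_force: 50.9
```

To row units: -0.022 m is -1.1, -0.008 m is -0.4.

```bash
echo '{"offsets":[[0,-0.2,0,0],[0,-0.4,0,0],[0,-0.6,0,0],[0,-0.8,0,0],[0,-1.1,0,0],[0,-1.1,0,0]]}' | python3 jog.py && echo '{"offsets":[[0,0,0.5,0],[0,0,1,0],[0,0,1.5,0],[0,0,2.1,0],[0,0,2.1,0]]}' | python3 jog.py && echo '{"offsets":[[0,-0.75,0,0],[0,-1.5,0,0],[0,-2.75,0,0],[0,-4,0,0],[0,-5.3,0,0],[0,-5.3,0,0],[0,-5.3,0,0]]}' | python3 jog.py
```

```text
time_s: 43.28
tool_pos: [0.6073, -0.0742, 0.2778]
orientation: [-3.141, 0.0, 1.471]
wrist_force: [0.2, -0.8, -1.6]
finger_gap: 0.0428
finger_force: 51.0
time_s: 43.9
tool_pos: [0.6073, -0.0743, 0.2342]
orientation: [-3.139, 0.0, 1.471]
wrist_force: [0.2, 0.4, -1.9]
finger_gap: 0.0427
finger_force: 51.1
time_s: 44.78
tool_pos: [0.5025, -0.0638, 0.2364]
orientation: [3.14, 0.0, 1.471]
wrist_force: [1.0, -0.1, -2.7]
finger_gap: 0.0425
finger_force: 51.3
```

To row units: -0.16 m is -8, -0.11 m is -5.5.

```bash
echo '{"offsets":[[0,0,-1.5,0],[0,0,-3,0],[0,0,-5.5,0],[0,0,-8,0],[0,0,-8,0],[0,0,-8,0]]}' | python3 jog.py && python3 -c '
from h import *
print(totool([.4495,.29,.06]))'
```

```text
time_s: 45.52
tool_pos: [0.5021, -0.0638, 0.3951]
orientation: [-3.141, 0.0, 1.471]
wrist_force: [-0.8, 0.2, -1.8]
finger_gap: 0.0426
finger_force: 51.9
[ 0.34688428 -0.08740382  0.18006376]
```

```bash
echo '{"offsets":[[2.9,-0.75,0,0],[5.8,-1.5,0,0],[8.7,-2.2,0,0.02],[11.6,-2.9,0,0.043],[14.5,-3.65,0,0.043],[17.35,-4.35,0,0.043],[17.35,-4.35,0,0.043],[17.35,-4.35,0,0.043]]}' | python3 jog.py && echo '{"offsets":[[0,0,0,0],[0,0,0,0]]}' | python3 jog.py && python3 -c '
from h import *
c,im=shot("wrist","w13")
print(totool([.4495,.29,.06]))
s=barrel(im);print(s)
m=np.uint8(im[:200,230:290].min(2)>0)
'
```

```text
time_s: 46.52
tool_pos: [0.4503, 0.2898, 0.3938]
orientation: [-3.139, 0.003, 1.429]
wrist_force: [0.2, -0.6, -2.9]
finger_gap: 0.0421
finger_force: 51.7
time_s: 46.78
tool_pos: [0.451, 0.2889, 0.3953]
orientation: [-3.141, 0.001, 1.425]
wrist_force: [-0.3, 0.2, -2.8]
finger_gap: 0.0426
finger_force: 51.7
[ 0.0008481  -0.00150775  0.18051832]
[((256.4697265625, 257.12078857421875), (93.12815856933594, 177.71890258789062), 1.5481576919555664), ((425.6553955078125, 72.38343811035156), (26.498943328857422, 68.79195404052734), 33.94358444213867)]
```

View pics/w13.png

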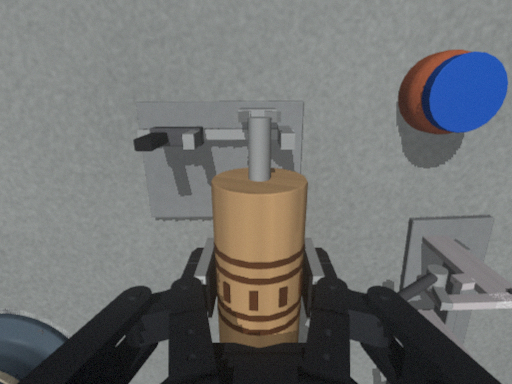

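The roller is held square with its axle end at (259,114), about 4 mm lower along the axle than the first one, so I add 2 mm. The jaw is back. Lowering now.

```bash
echo '{"offsets":[[0.1,-0.05,2.5,0],[0.1,-0.05,5,0],[0.1,-0.05,7.5,0],[0.1,-0.05,8,0],[0.1,-0.05,8,0],[0.1,-0.05,8,0]]}' | python3 jog.py |grep -E 'pos|wrist|force' && echo '{"offsets":[[0,0,0.35,0],[0,0,0.7,0],[0,0,0.85,0],[0,0,0.85,0]]}' | python3 jog.py|grep -E 'pos|wrist' && echo '{"offsets":[[0,0,0.1,0],[0,0,0.1,0],[0,0,0.1,0]]}' | python3 jog.py|grep -E 'pos|wrist'
```

```text
tool_pos: [0.4505, 0.2931, 0.2378]
wrist_force: [-0.5, 0.3, -2.9]
finger_force: 51.7
tool_pos: [0.4496, 0.2923, 0.2184]
wrist_force: [-0.3, 0.9, -2.4]
tool_pos: [0.4497, 0.2924, 0.2167]
wrist_force: [-0.5, -0.1, -1.5]
```

```bash
echo '{"offsets":[[0,0,0.1,0],[0,0,0.1,0],[0,0,0.1,0]]}' | python3 jog.py|grep -E 'pos|wrist' && echo '{"offsets":[[0,0,0.05,0],[0,0,0.05,0],[0,0,0.05,0]]}' | python3 jog.py|grep -E 'pos|wrist'
```

```text
tool_pos: [0.4497, 0.2927, 0.2163]
wrist_force: [-2.5, -3.4, 11.1]
tool_pos: [0.4496, 0.2928, 0.2161]
wrist_force: [-3.9, -4.7, 17.7]
```

To row units: -0.002 m is -0.1.

```bash
echo '{"offsets":[[0,0,-0.1,0],[0,0,-0.1,0],[0,0,-0.1,0],[0,0,-0.1,0]]}' | python3 jog.py 0.08 20 && echo '{"offsets":[[0,0,-2.5,0],[0,0,-5,0],[0,0,-7.5,0],[0,0,-8.5,0],[0,0,-8.5,0]]}' | python3 jog.py && python3 -c '
from h import *
c,im=shot("wrist","w14")
for r in barrel(im): print(r, onz(c,r[0],.063))' && echo '{"offsets":[[0.5,-1,0,-0.18],[1,-2,0,-0.36],[1.75,-3,0,-0.54],[1.75,-4,0,-0.72],[1.75,-5,0,-0.9],[1.75,-5.35,0,-1.08],[1.75,-5.35,0,-1.26],[1.75,-5.35,0,-1.44]]}' | python3 jog.py 0.06 && echo '{"offsets":[[0,0,0,-0.126],[0,0,0,-0.126],[0,0,0,-0.126]]}' | python3 jog.py
```

```text
time_s: 49.7
tool_pos: [0.4497, 0.2923, 0.2154]
orientation: [-3.141, 0.0, 1.428]
wrist_force: [-0.8, -0.1, 0.3]
finger_gap: 0.0801
finger_force: 0.0
time_s: 50.32
tool_pos: [0.4498, 0.2927, 0.387]
orientation: [3.139, -0.002, 1.428]
wrist_force: [0.4, 0.0, -0.7]
finger_gap: 0.0798
finger_force: 0.0
((257.5, 181.0), (96.0, 39.0), 90.0) [0.44913229 0.28915473 0.063     ]
((431.6412658691406, 74.64305114746094), (26.778064727783203, 70.11477661132812), 38.51692581176758) [0.62814827 0.36993342 0.063     ]
time_s: 51.38
tool_pos: [0.3485, 0.3417, 0.3839]
orientation: [-3.139, -0.002, 2.874]
wrist_force: [-0.2, 0.3, -0.5]
finger_gap: 0.0601
finger_force: 0.0
time_s: 51.75
tool_pos: [0.3487, 0.342, 0.3848]
orientation: [-3.141, -0.001, 2.992]
wrist_force: [0.2, 0.0, 0.6]
finger_gap: 0.0602
finger_force: 0.0
```

To row units: 0.141 m is 7.05, 0.135 m is 6.75.

```bash
echo '{"offsets":[[0,0,2.5,0],[0,0,5,0],[0,0,6.75,0],[0,0,7.05,0],[0,0,7.05,0]]}' | python3 jog.py && echo '{"offsets":[[0,0,0,0],[0,0,0,0],[0,0,0,0],[0,0,0,0],[0,0,0,0],[0,0,0,0]]}' | python3 jog.py 0 20 && echo '{"offsets":[[-0.5,0,0,0],[-1,0,0,0],[-1.5,0,0,0],[-1.85,0,0,0],[-1.85,0,0,0],[-1.85,0,0,0]]}' | python3 jog.py
```

```text
time_s: 52.38
tool_pos: [0.3488, 0.3428, 0.2453]
orientation: [3.141, 0.0, 2.994]
wrist_force: [-0.0, 0.1, 0.8]
finger_gap: 0.0599
finger_force: 0.0
time_s: 53.12
tool_pos: [0.349, 0.3423, 0.2455]
orientation: [-3.141, 0.002, 2.994]
wrist_force: [0.7, -1.8, 6.5]
finger_gap: 0.0113
finger_force: 23.9
time_s: 53.88
tool_pos: [0.386, 0.3369, 0.2455]
orientation: [3.141, 0.002, 2.994]
wrist_force: [-0.1, -2.0, 6.1]
finger_gap: 0.0116
finger_force: 23.9
```

To row units: -0.004 m is -0.2, -0.002 m is -0.1.

```bash
echo '{"offsets":[[-0.1,0,0,0],[-0.2,0,0,0],[-0.2,0,0,0]]}' | python3 jog.py | grep -E 'pos|wrist'; echo '{"offsets":[[-0.05,0,0,0],[-0.05,0,0,0]]}' | python3 jog.py| grep -E 'pos|wrist'; echo '{"offsets":[[-0.05,0,0,0],[-0.05,0,0,0]]}' | python3 jog.py| grep -E 'pos|wrist';echo '{"offsets":[[-0.05,0,0,0],[-0.05,0,0,0]]}' | python3 jog.py| grep -E 'pos|wrist'
```

```text
tool_pos: [0.3891, 0.3365, 0.2455]
wrist_force: [-0.3, -2.5, 6.8]
tool_pos: [0.3899, 0.3364, 0.2455]
wrist_force: [-0.7, -2.4, 7.4]
tool_pos: [0.3908, 0.3362, 0.2455]
wrist_force: [-2.1, -2.6, 7.5]
tool_pos: [0.3915, 0.3362, 0.2455]
wrist_force: [-2.7, -1.0, 6.5]
```

To row units: -0.001 m is -0.05.

```bash
echo '{"offsets":[[-0.05,0,0,0],[-0.05,0,0,0]]}' | python3 jog.py | grep -E 'pos|wrist'; echo '{"offsets":[[-0.1,0,0,0],[-0.1,0,0,0]]}' | python3 jog.py| grep -E 'pos|wrist'; echo '{"offsets":[[-0.05,0,0,0],[-0.05,0,0,0]]}' | python3 jog.py| grep -E 'pos|wrist';echo '{"offsets":[[-0.05,0,0,0],[-0.05,0,0,0],[-0.05,0,0,0],[-0.05,0,0,0]]}' | python3 jog.py| grep -E 'pos|wrist'
```

```text
tool_pos: [0.3921, 0.3361, 0.2455]
wrist_force: [-3.1, -2.0, 8.3]
tool_pos: [0.3927, 0.3361, 0.2455]
wrist_force: [-7.1, -2.1, 10.7]
tool_pos: [0.3929, 0.3361, 0.2455]
wrist_force: [-9.3, -2.1, 10.0]
tool_pos: [0.3932, 0.3361, 0.2455]
wrist_force: [-10.7, -2.7, 11.0]
```

Pressed at about 10 N, as with the first roller. Now hold briefly, then draw the jaw back, release and return to the roller.

To row units: 0.049 m is 2.45, 0.04 m is 2.

```bash
echo '{"offsets":[[0,0,0,0],[0,0,0,0],[0.5,0,0,0],[1,0,0,0],[1.5,0,0,0],[2,0,0,0],[2.45,0,0,0],[2.45,0,0,0]]}' | python3 jog.py && echo '{"offsets":[[0.05,0,0,0],[0.05,0,0,0]]}' | python3 jog.py && echo '{"offsets":[[0,0,0,0],[0,0,0,0],[0,0,0,0],[0,0,-2.5,0],[0,0,-5,0],[0,0,-7,0],[0,0,-7,0]]}' | python3 jog.py 0.06 && echo '{"offsets":[[-1,-0.5,0,0.18],[-2,-1,0,0.36],[-3,-1.5,0,0.54],[-4,-1.8,0,0.72],[-5.45,-1.8,0,0.9],[-5.45,-1.8,0,1.08],[-5.45,-1.8,0,1.26],[-5.45,-1.8,0,1.44]]}' | python3 jog.py 0.085 && echo '{"offsets":[[0,0,0,0.126],[0,0,0,0.126],[0,0,0,0.126]]}' | python3 jog.py && python3 -c '
from h import *
c,im=shot("wrist","w15")
for r in barrel(im): print(r, onz(c,r[0],.063))
print(totool([.4505,.2905,.06]))'
```

```text
time_s: 57.25
tool_pos: [0.348, 0.3425, 0.2455]
orientation: [-3.141, 0.001, 2.995]
wrist_force: [-3.0, -3.3, 8.9]
finger_gap: 0.0116
finger_force: 24.2
time_s: 57.5
tool_pos: [0.3478, 0.3424, 0.2455]
orientation: [-3.141, 0.002, 2.994]
wrist_force: [-0.4, -3.2, 8.0]
finger_gap: 0.0117
finger_force: 24.1
time_s: 58.38
tool_pos: [0.3479, 0.3435, 0.3873]
orientation: [3.137, 0.004, 2.993]
wrist_force: [0.1, -0.1, -0.3]
finger_gap: 0.06
finger_force: 0.0
time_s: 59.38
tool_pos: [0.4501, 0.2904, 0.3831]
orientation: [-3.139, 0.002, 1.548]
wrist_force: [-0.2, 0.4, 0.3]
finger_gap: 0.0848
finger_force: 0.0
time_s: 59.75
tool_pos: [0.4501, 0.2907, 0.384]
orientation: [-3.141, 0.001, 1.43]
wrist_force: [0.5, 0.2, 0.5]
finger_gap: 0.085
finger_force: 0.0
((259.5, 179.0), (98.0, 39.0), 90.0) [0.45062807 0.28924955 0.063     ]
((435.137451171875, 71.08161926269531), (27.476762771606445, 70.14636993408203), 39.225677490234375) [0.6277357  0.37040414 0.063     ]
[3.54607744e-05 5.68312970e-04 1.69125844e-01]
```

To row units: 0.169 m is 8.45, 0.15 m is 7.5.

```bash
echo '{"offsets":[[0,0,2.5,0],[0,0,5,0],[0,0,7.5,0],[0,0,8.45,0],[0,0,8.45,0],[0,0,8.45,0]]}' | python3 jog.py && echo '{"offsets":[[0,0,0,0],[0,0,0,0],[0,0,0,0],[0,0,0,0],[0,0,0,0],[0,0,0,0]]}' | python3 jog.py 0.03 50 && echo '{"offsets":[[0,0,-0.5,0],[0,0,-1.5,0],[0,0,-4,0],[0,0,-6.5,0],[0,0,-9,0],[0,0,-9,0]]}' | python3 jog.py && echo '{"offsets":[[-3,0.3,0,0],[-6,0.6,0,0],[-9,0.9,0,0],[-12,1.2,0,0],[-15,1.5,0,0],[-18,1.8,0,-0.06],[-21,2.1,0,-0.06],[-21,2.1,0,-0.06]]}' | python3 jog.py && python3 -c '
from h import *
print(totool([.426,-.3235,.06]))'
```

```text
time_s: 60.55
tool_pos: [0.4509, 0.2915, 0.2174]
orientation: [3.139, -0.002, 1.428]
wrist_force: [0.4, 0.1, 0.5]
finger_gap: 0.0849
finger_force: 0.0
time_s: 61.3
tool_pos: [0.4506, 0.291, 0.2168]
orientation: [3.14, -0.0, 1.428]
wrist_force: [-0.6, -0.6, 5.3]
finger_gap: 0.0424
finger_force: 49.8
time_s: 62.05
tool_pos: [0.4504, 0.2921, 0.4009]
orientation: [3.134, -0.006, 1.428]
wrist_force: [-0.2, 0.1, -3.1]
finger_gap: 0.0427
finger_force: 51.8
time_s: 63.05
tool_pos: [0.4306, -0.1358, 0.3947]
orientation: [-3.139, 0.001, 1.478]
wrist_force: [-0.7, 1.3, -3.3]
finger_gap: 0.0428
finger_force: 51.6
[-0.18708194  0.01374692  0.17974971]
```

To row units: -0.06 m is -3, -0.187 m is -9.35.

```bash
echo '{"offsets":[[-3,0.25,0,0],[-6,0.5,0,0],[-9,0.7,0,0],[-9.35,0.7,0,0],[-9.35,0.7,0,0],[-9.35,0.7,0,0],[-9.35,0.7,0,0]]}' | python3 jog.py && python3 -c '
from h import *
c,im=shot("wrist","w16")
print(totool([.426,-.3235,.06]))'
```

```text
time_s: 63.92
tool_pos: [0.4309, -0.3167, 0.3959]
orientation: [3.142, -0.0, 1.491]
wrist_force: [-0.3, -0.0, -2.6]
finger_gap: 0.0426
finger_force: 51.6
[-0.00681524 -0.00434317  0.18091921]
```

View pics/w16.png

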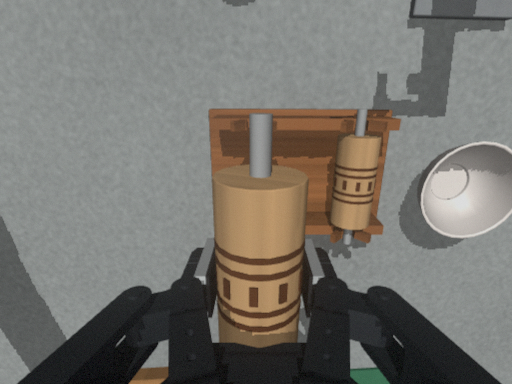

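The first roller rests square in the far notches, spanning (361,110) to (348,240). The second is held above the near pair with its axle end at (261,116). Lowering now.

To row units: -0.005 m is -0.25, -0.004 m is -0.2.

```bash
echo '{"offsets":[[-0.25,-0.2,0,0],[-0.25,-0.2,2.5,0],[-0.25,-0.2,5,0],[-0.25,-0.2,7.5,0],[-0.25,-0.2,7.75,0],[-0.25,-0.2,7.75,0],[-0.25,-0.2,7.75,0]]}' | python3 jog.py && python3 -c '
from h import *
print(totool([.426,-.3235,.06]))' && echo '{"offsets":[[0,0,0.4,0],[0,0,0.8,0],[0,0,1,0],[0,0,1,0]]}' | python3 jog.py|grep -E 'pos|wrist' && echo '{"offsets":[[0,0,0.1,0],[0,0,0.15,0],[0,0,0.15,0]]}' | python3 jog.py|grep -E 'pos|wrist'
```

```text
time_s: 64.85
tool_pos: [0.427, -0.3237, 0.243]
orientation: [3.138, 0.002, 1.488]
wrist_force: [0.3, -0.4, -2.3]
finger_gap: 0.0427
finger_force: 51.7
[ 0.0005402  -0.00172508  0.0279949 ]
tool_pos: [0.426, -0.323, 0.2202]
wrist_force: [-0.5, -0.3, -2.1]
tool_pos: [0.426, -0.3231, 0.2177]
wrist_force: [-0.5, -1.6, -2.5]
```

To row units: 0.002 m is 0.1.

```bash
echo '{"offsets":[[0,0,0.1,0],[0,0,0.1,0],[0,0,0.1,0]]}' | python3 jog.py|grep -E 'pos|wrist' && echo '{"offsets":[[0,0,0.05,0],[0,0,0.05,0],[0,0,0.05,0]]}' | python3 jog.py|grep -E 'pos|wrist'
```

```text
tool_pos: [0.4262, -0.323, 0.2168]
wrist_force: [-2.0, 1.5, 7.4]
tool_pos: [0.4262, -0.323, 0.2167]
wrist_force: [-4.4, 1.5, 13.7]
```

To row units: -0.001 m is -0.05.

```bash
echo '{"offsets":[[0,0,-0.05,0],[0,0,-0.05,0],[0,0,-0.05,0],[0,0,-0.05,0]]}' | python3 jog.py 0.085 20 && echo '{"offsets":[[0,0,-2.5,0],[0,0,-5,0],[0,0,-7.5,0],[0,0,-9.5,0],[-1,0,-9.5,0],[-1,0,-9.5,0],[-1,0,-9.5,0]]}' | python3 jog.py && python3 - <<'E'
from h import *
print(arm.observe()["wrist_force"])
c,im=shot("wrist","w17")
h=cv2.cvtColor(im,cv2.COLOR_BGR2HSV)
for p in [(.426,-.3235,.082),(.535,-.3325,.082)]:
    u=proj(c,p); x,y=map(int,u)
    m=cv2.inRange(h,(8,60,135),(24,170,255)); m=cv2.morphologyEx(m,cv2.MORPH_OPEN,np.ones((3,3)))
    m=cv2.morphologyEx(m,cv2.MORPH_CLOSE,np.ones((9,9)))
    n,l,st,ce=cv2.connectedComponentsWithStats(m); i=min(range(1,n),key=lambda i:np.linalg.norm(ce[i]-u)+(st[i,4]<800)*999)
    r=cv2.minAreaRect(np.argwhere(l==i)[:,::-1].astype(np.float32)); a=axis_pts(r)
    e=[onz(c,q,.066) for q in a];d=e[0]-e[1]
    print(u,r,onz(c,r[0],.066),"yaw",np.arctan2(-d[0],d[1]))
E
```

```text
time_s: 66.97
tool_pos: [0.4261, -0.3231, 0.2156]
orientation: [3.142, -0.0, 1.488]
wrist_force: [0.1, 0.4, 0.4]
finger_gap: 0.0847
finger_force: 0.0
time_s: 67.85
tool_pos: [0.4239, -0.3429, 0.4039]
orientation: [-3.139, -0.002, 1.487]
wrist_force: [-0.1, -0.1, 0.8]
finger_gap: 0.085
finger_force: 0.0
[-0.06961894 -0.13893055  0.83857949]
[259.83321855 160.41330308] ((268.5309753417969, 163.5848388671875), (106.42665100097656, 86.71651458740234), 43.36342239379883) [ 0.43493683 -0.33138843  0.066     ] yaw 0.7259219387544726
[365.51676398 160.45826739] ((366.5497131347656, 156.80223083496094), (38.41719055175781, 97.73188781738281), 7.765166759490967) [ 0.54167535 -0.33258719  0.066     ] yaw -0.09475985961312107
```

```bash
python3 - <<'E'
from h import *
c,im=load("w17");h=cv2.cvtColor(im,cv2.COLOR_BGR2HSV)
print(h[150:172:4,225:300:5,2])
for T in(150,165,180):
    m=cv2.inRange(h,(8,60,T),(24,190,255)); m=cv2.morphologyEx(m,cv2.MORPH_OPEN,np.ones((5,5)));n,l,st,ce=cv2.connectedComponentsWithStats(m);print(T,[(list(st[i]),ce[i].round(0)) for i in range(1,n) if st[i,4]>100])
for n in("g1","w15"):  # jaw tab, dark blob
    pass
c,im=shot("side","sd18");m=np.uint8(im.max(2)<50);n,l,st,ce=cv2.connectedComponentsWithStats(m)
print([(ce[i].round(1),st[i,4]) for i in range(1,n) if st[i,4]>15 and 170<ce[i][0]<280 and ce[i][1]>260],"expect open",proj(c,[.3437,.3437,.08]))
E
```

```text
[[138 137 135 119  82  91  98  94  95  80  73  76 129 130 129]
 [138 141 137  94 124 169 173 171 176 164 137  85 138 134 135]
 [139 138 138 101  90 164 160 153 175  76 139  80 132 129 128]
 [138 138 141 125  88 166 163 152 174  84 140  85 137 134 137]
 [147 147 144 117 132 167 177 166 175 161 133  91 145 143 142]
 [143 146 145 127 125 112  88  86  88  94 115  88 137 134 133]]
150 [([np.int32(247), np.int32(111), np.int32(27), np.int32(31), np.int32(808)], array([260., 126.])), ([np.int32(354), np.int32(110), np.int32(30), np.int32(31), np.int32(829)], array([369., 125.])), ([np.int32(249), np.int32(153), np.int32(7), np.int32(15), np.int32(104)], array([252., 160.])), ([np.int32(260), np.int32(153), np.int32(9), np.int32(15), np.int32(128)], array([264., 160.])), ([np.int32(353), np.int32(153), np.int32(9), np.int32(15), np.int32(124)], array([357., 160.])), ([np.int32(366), np.int32(153), np.int32(8), np.int32(15), np.int32(106)], array([370., 160.])), ([np.int32(247), np.int32(179), np.int32(25), np.int32(26), np.int32(629)], array([259., 191.])), ([np.int32(346), np.int32(179), np.int32(28), np.int32(26), np.int32(654)], array([359., 191.]))]
165 [([np.int32(250), np.int32(111), np.int32(22), np.int32(30), np.int32(597)], array([261., 126.])), ([np.int32(359), np.int32(111), np.int32(23), np.int32(30), np.int32(617)], array([370., 125.])), ([np.int32(248), np.int32(179), np.int32(20), np.int32(25), np.int32(413)], array([257., 191.])), ([np.int32(348), np.int32(179), np.int32(23), np.int32(25), np.int32(432)], array([358., 190.]))]
180 []
[(array([239., 283.]), np.int32(166)), (array([199.8, 310.1]), np.int32(348)), (array([271.7, 321.7]), np.int32(19)), (array([234.7, 339.3]), np.int32(704)), (array([198. , 329.2]), np.int32(54))] expect open [232.84216679 343.01705057]
```

```bash
python3 -c '
from plant import arm
print(arm.sign_off())'
```

```text
the job is handed in; nothing more can be done
None
```

Both rollers were gauged, left one first, at about 10 N by wrist force. They now sit in the rack (left roller far notches, right roller near), the jaw is back about 2 mm from its open stop by arm position, and the job is handed in; `sign_off` returned no verdict.

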